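Front and clip a preserving jar

TASK

In the steel rack on the board over the hob, roll the open clip-top jar round in its place by its edge until its paper label faces the front of the rack like its neighbour's, then clip it shut: swing the wire bail over behind the lip of the keeper on the lid and press the lever down past centre until it lies flat against the jar. Keep the jar standing in its place, and leave the other jar and the things around where they are.

Things in the scene. Friction and masses are not known exactly. Their poses are not given: they have to be found in the camera images.
- rack: fixed low steel rack, 104 mm deep (x), 272 mm wide (y), on a wooden board over the hob (top at z = 38 mm). Origin: centre of its underside; -x is its front, z up. Round jar places at y = +82 and -82 mm: nylon floor 8 mm up, nylon-coated hoop of 44 mm inner radius at 46 mm, on which a jar's foot slides easily (friction 0.07). At each end (y = +-134 mm) a handle 58 mm tall.
- jar: the jar to finish: glass clip-top jar, loose in one place of the rack (2 mm play), round wall of 42 mm radius up to 105 mm, 148 mm tall, about 0.9 kg. Origin: centre of its underside; z up; -x is its front (label, clip). The dry wall above 60 mm grips a fingertip (friction 1); over about 6 N against its upper wall tips it. Lid: radius 44 mm, from 134 mm up, hinged at the back, down on its gasket.
- jar_label (a point): middle of the white paper label (34 mm tall, about 40 degrees to each side) on the jar's wall: 42 mm in front of the jar's axis, 68 mm above its underside. The label faces the front when the jar's -x points along the rack's -x
- jar_lever (a joint): angle of the clip's steel lever: 0 hanging flat down the jar (closed), 1.57 straight out, more leans up. Pivot (along the jar's y) 55.5 mm in front of the jar's axis, 116 mm above its underside; 24 mm wide, 49 mm long. Stays where left (0.04 N m). With the bail hooked the gasket springs against it below about 0.8 rad (a few N at its end); below about 0.2 rad it snaps shut.
- jar_bail (a joint): angle of the wire bail relative to the lever: 0 when hooked and closed (it then leans 0.065 rad back), 2.65 thrown fully forward against its stop, so it leans forward by (bail - lever - 0.065) rad. It swings loosely and falls to the side it leans to. Pivot: on the lever, 14 mm from the lever's pivot toward the tip, 0.1 rad to the jar's side. Bar 40.5 mm from there; side wires 38 mm apart.
- bail_bar (a point): middle of the bail's cross bar, a 4.4 mm thick steel wire 38 mm long, along the jar's y. At the start it leans out in front of the jar; it must go up over the keeper's lip and rest behind it
- jar_keeper (a point): where the middle of the hooked bar lies: on the keeper, a steel shelf 28 mm wide on the lid's front edge, 51 mm in front of the jar's axis, 144 mm above its underside. Its upturned lip is 54 to 56 mm in front of the axis, top at 145 mm. The lid behind is up to 148 mm high; a bar swung too far back lies on the lid and slides down to the lip as the lever is pressed.
- lever_tip (a point): free end of the lever, middle of its outer (thumb) face; 49 mm from the lever's pivot, bent out 6 mm
- jar_done: the finished neighbour in the other place of the rack: the same jar, clipped shut, label to the front. Origin: centre of its underside; loose; leave it alone
- done_label (a point): middle of the finished jar's label, 42 mm in front of its axis, 68 mm above its underside
- bowl: loose white bowl, 100 mm across, 44 mm tall, in front of the rack between the jars; origin: centre of its underside; leave it
- salt: loose salt shaker, 44 mm across, 90 mm tall, at the left end of the rack; origin: centre of its underside; leave it
- tumbler: loose steel tumbler, 79 mm across, 101 mm tall, behind the rack; origin: centre of its underside; leave it
- spoon: loose steel table spoon, 199 x 41 x 16 mm, lying near the front edge of the board; origin: centre of its underside; leave it

How it is judged:
By the outcome, as a careful person would: the job done as asked, in the order asked, and still so for the second after the job is handed in, with the robot touching nothing.
It also fails if it takes over 64 s, if anything falls off the work surface, if the arm or the gripper's body presses on something with over 40 N, if the wrist force passes 120 N, or if a joint passes its speed limit or range.

ROBOT

A 6-joint arm with a two-finger parallel gripper is mounted at the origin on a cart in front of the work surface, level with it; the furniture and walls round the work are solid. World frame = base frame: x ahead of the robot, y to its left, z up, the work surface at z = 0. Lengths are in m, angles in degrees, forces in N, time in s.
With the tool pointing down it reaches from about 0.35 to 0.875 m from the base axis. Payload 4.2 kg.
Tool frame: the origin (TCP) lies between the finger pads; the fingertips stand 8 mm ahead of it and the grasp point (between the pads) lies 11 mm behind it; z points along the fingers, y is the line along which they close (so a half turn about z gives the same grasp; the last joint's range is limited). The gripper opens to 87 mm and grips with 3 to 60 N. Pads are 19 mm wide; open, the fingers measure 117 mm over their backs; the gripper's body (75 mm by 190 mm) begins 51 mm behind the grasp point.
Start: joints at [-50.902, 22.042, 0.453, 0, -68.411, -14.817], TCP at [0.257, -0.57, 0.231] pointing down, gripper open.
Joint ranges: [-179.83, 179.83], [-69.29, 118.12], [-61.27, 80.66], [-181.25, 117.63], [-171.15, -9.14], [-177.46, 177.46]. Speed limits (degrees/s): [159.86, 159.86, 180, 180, 180, 180].

INTERFACE

Orientations are given as a 3x3 rotation matrix whose columns are the frame's x, y, z axes.
In Python, from station import sense, capture, camera_model, finish_job, find_in gives the robot as it stands. The module is installed in compiled form; this text tells all that it offers.
- The arm moves only by the tool arm_command, never from a script. Its argument "motion" is a list of rows, each a list of 7 numbers: the finger opening in mm, from 0 to 87, then the shift along the tool's x, y, z in mm, then the turn, a rotation vector about the tool's x, y, z in rad. In form: [[jaw, dx, dy, dz, rx, ry, rz], ...]. A call has 1 to 8 rows; each row shifts and turns the commanded pose from where the row before left it, along the tool's axes as they then stand; what a row does not reach is not made up. A row lasts 1/10 s, in which the tool goes at most 50 mm and 8.59 degrees, less where a joint would pass 70% of its speed; a pose out of reach is approached as far as the arm can. A call with a gripper value outside its range is refused whole. The fingers move at their own pace and stop on an object; the grip force is fixed at half the most. Time passes only in rows, so rows that do not move let the fingers close. It gives the time, the measured TCP pose, the force, the opening and the grip force at its end, in the units of the state.
- sense(): the state, without advancing time (a new reading comes with each control period).
- capture(name): name is "side" or "top"; returns the picture (384x512x3 uint8, red, green, blue); there is no depth.
- camera_model(name): a dict with "fx", "fy", "cx", "cy" (pixels), "R" (3x3) and "t" (3): a world point X has camera coordinates R X + t. Camera axes: x right, y down, z forward; pixel columns grow to the right and rows downward; lengths in m; the calibration is good to about 2 mm. A picture is of the moment at which its call begins. camera_model takes no time and is no camera call.
- finish_job(): hands the job in; it is judged then, once.
Trained networks look in the newest picture that a camera, given by its name, has taken for a name from the list of things; names that differ only in an ending like _2 or _b are one class to them, and where a whole thing is asked for, a point or a joint stands for the part that bears it (a point fixed in the world has none). Each returns a list of dicts, best first, with "p" (0 to 1); they miss things now and then, are a little off and sometimes report something else, mostly with a low value. They report only what shows in the picture. A call takes as long as a camera call.
- find_in(target, camera): "location" ([row, column] in pixels, amid what is visible of it).
The state is a dict: "time_s": time; "joints": joint angles; "joint_velocities": joint speeds; "effort": joint torques, N m; "tcp_pos": TCP position; "ee_rot": TCP orientation; "wrist_force": force on the tool from outside, world axes, zero at the start; "moment": the same for the moment, N m; "gripper_width": opening from 0.0 (shut) to 1.0 (fully open); "gripper_force": force on a finger pad.
Only numpy, scipy, OpenCV 4.12 (cv2) and the standard library are available. Lean on these libraries where they do the work, as an engineer would, in place of code of your own. Each camera call takes 0.05 s, during which the arm holds its last target. There are 200 camera calls.

## Working session

There is one attempt and no reset: what is moved stays moved. The work goes in short steps, Python scripts to look and compute and a tool call to move; the robot and the scene stay as the last step left them, time stands still between calls to the robot, and variables do not carry over. Pictures are saved under pics/ and viewed, at most 10 in all, crops included, and the job is handed in when it is done.

Besides the shell and the picture viewer there is one more tool, called after "Emit:" as a command line: name --pt "numbers of a row" for each row, then --argument value for the rest. arm_command: Moves the arm, as the interface text tells. Its arguments: {"type":"object","properties":{"motion":{"type":"array"}},"required":["motion"]}

```bash
mkdir -p pics; cat > h.py <<'E'
import numpy as np, cv2
from station import *
def ray(cam,loc):
    m=camera_model(cam);R=np.array(m['R']);t=np.array(m['t'])
    d=R.T@np.array([(loc[1]-m['cx'])/m['fx'],(loc[0]-m['cy'])/m['fy'],1]);return -R.T@t,d/np.linalg.norm(d)
def atz(cam,loc,z):
    o,d=ray(cam,loc);return o+d*(z-o[2])/d[2]
def tri(a,b):
    (o1,d1),(o2,d2)=ray('side',a),ray('top',b)
    s=np.linalg.lstsq(np.c_[d1,-d2],o2-o1,rcond=None)[0]
    p,q=o1+d1*s[0],o2+d2*s[1];return (p+q)/2,np.linalg.norm(p-q)
def proj(cam,X):
    m=camera_model(cam);c=np.array(m['R'])@np.array(X)+np.array(m['t']);return np.array([m['cy']+m['fy']*c[1]/c[2],m['cx']+m['fx']*c[0]/c[2]])
E
python3 - <<'E'
from h import *
np.set_printoptions(precision=3,suppress=True)
s=capture('side');t=capture('top')
cv2.imwrite('pics/s0.png',cv2.resize(s,None,fx=1.5,fy=1.5)[:,:,::-1]);cv2.imwrite('pics/t0.png',cv2.resize(t,None,fx=1.5,fy=1.5)[:,:,::-1])
for c in('side','top'):
    m=camera_model(c);R=np.array(m['R']);print(c,-R.T@np.array(m['t']),R[2],m['fx'])
for n in ['rack','jar','jar_label','jar_lever','jar_bail','bail_bar','jar_keeper','lever_tip','jar_done','done_label','bowl','salt','tumbler','spoon']:
    for c in('side','top'):
        print(n,c,[(np.round(d['location']),round(d['p'],2)) for d in find_in(n,c)[:3]])
st=sense();print(st['time_s'],st['tcp_pos'],st['ee_rot'])
E
```

```text
side [0.1   1.016 0.588] [ 0.463 -0.767 -0.444] 390.7820872728354
top [0.469 0.283 1.05 ] [ 0.08   0.014 -0.997] 354.7294889352303
rack side [(array([220., 278.]), 0.77), (array([168., 238.]), 0.61)]
rack top [(array([193., 301.]), 0.93)]
jar side [(array([172., 288.]), 0.85)]
jar top [(array([185., 342.]), 0.76), (array([191., 229.]), 0.74), (array([234., 309.]), 0.73)]
jar_label side [(array([169., 287.]), 0.57)]
jar_label top [(array([186., 342.]), 0.74), (array([194., 304.]), 0.53)]
jar_lever side [(array([153., 272.]), 0.63)]
jar_lever top [(array([161., 353.]), 0.5), (array([189., 229.]), 0.19)]
jar_bail side []
jar_bail top []
bail_bar side [(array([172., 286.]), 0.6)]
bail_bar top [(array([249., 222.]), 0.42)]
jar_keeper side [(array([154., 289.]), 0.71), (array([196., 257.]), 0.59), (array([150., 271.]), 0.57)]
jar_keeper top [(array([186., 339.]), 0.9)]
lever_tip side [(array([150., 272.]), 0.37)]
lever_tip top [(array([160., 354.]), 0.52)]
jar_done side [(array([196., 258.]), 0.67)]
jar_done top [(array([189., 272.]), 0.58)]
done_label side [(array([200., 260.]), 0.92)]
done_label top [(array([186., 273.]), 0.87)]
bowl side [(array([210., 316.]), 0.86)]
bowl top [(array([235., 307.]), 0.86)]
salt side [(array([234., 238.]), 0.91)]
salt top [(array([187., 229.]), 0.45)]
tumbler side [(array([166., 237.]), 0.87), (array([199., 260.]), 0.52)]
tumbler top [(array([143., 319.]), 0.77), (array([247., 221.]), 0.7)]
spoon side [(array([275., 295.]), 0.85), (array([235., 239.]), 0.62)]
spoon top [(array([246., 219.]), 0.72)]
1.5 [ 0.257 -0.57   0.231] [[-0.912 -0.411 -0.   ]
 [-0.411  0.912  0.   ]
 [ 0.     0.    -1.   ]]
```

View pics/s0.png

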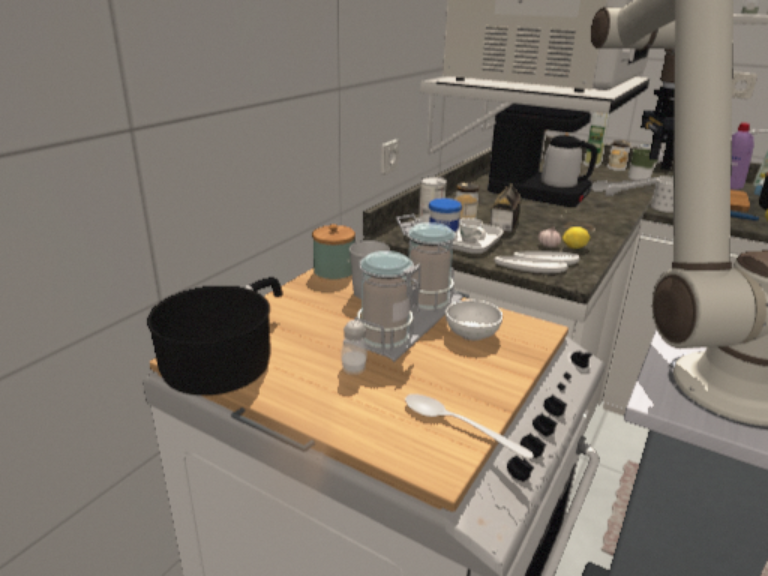

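View pics/t0.png

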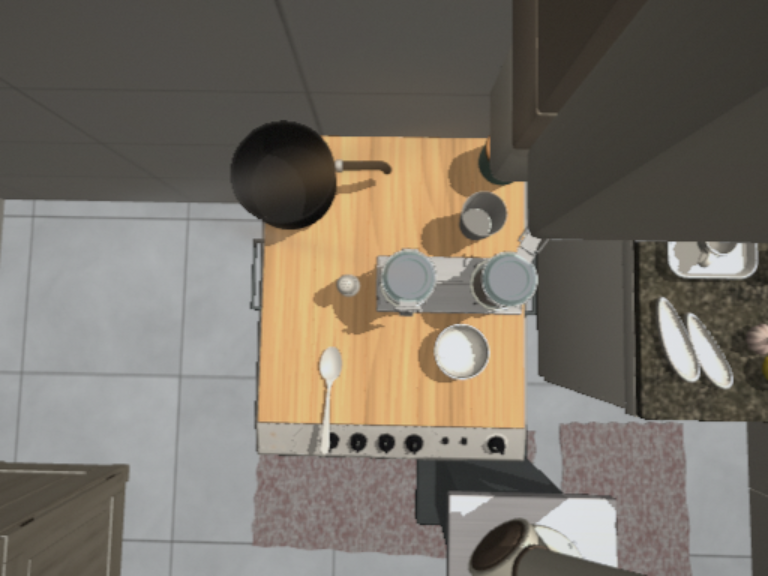

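The left/near jar is the finished one (label to the front). The open one is at about (432,265) in the side view and (508,278) in the top view, with its clip pointing back-right. There is a hood or shelf corner near (528,240) in the top view.

```bash
python3 - <<'E'
from h import *
np.set_printoptions(precision=3,suppress=True)
s=capture('side');t=capture('top')
a=cv2.resize(s[130:250,215:345],None,fx=6,fy=6,interpolation=2)[:, :390*2];b=cv2.resize(t[130:260,240:380],None,fx=5,fy=5,interpolation=2)
cv2.imwrite('pics/s1.png',a[:600,:,::-1]);cv2.imwrite('pics/t1.png',b[:600,:,::-1])
print('shelf',tri([105/1.5,608/1.5],[240/1.5,528/1.5]))
print('levertip',tri([150,272],[160,354]))
print('jar lid c',atz('top',[185.5,339],.194),atz('top',[185,272],.194))
print('bowl',atz('top',[234,307],.08),'salt',atz('top',[190,231],.12),'tumbler top',atz('top',[143,322],.139))
print('rack corners',[atz('top',[r/1.5,c/1.5],.04) for r,c in((256,378),(312,378),(312,523))])
print('board',[atz('top',[r/1.5,c/1.5],.038) for r,c in((137,262),(428,262),(428,524))])
print('counter edge',tri([297/1.5,583/1.5],[418/1.5,635/1.5]))
E
```

```text
shelf (array([0.422, 0.108, 0.463]), np.float64(0.2920230841982353))
levertip (array([0.619, 0.048, 0.172]), np.float64(0.006763018034365143))
jar lid c [0.55  0.088 0.194] [0.548 0.25  0.194]
bowl [0.427 0.148 0.08 ] salt [0.539 0.355 0.12 ] tumbler top [0.665 0.12  0.139]
rack corners [array([0.602, 0.302, 0.04 ]), array([0.495, 0.3  , 0.04 ]), array([0.501, 0.026, 0.04 ])]
board [array([0.832, 0.534, 0.038]), array([0.274, 0.512, 0.038]), array([0.285, 0.023, 0.038])]
counter edge (array([ 0.306, -0.2  , -0.006]), np.float64(0.009677145154569513))
```

View pics/s1.png

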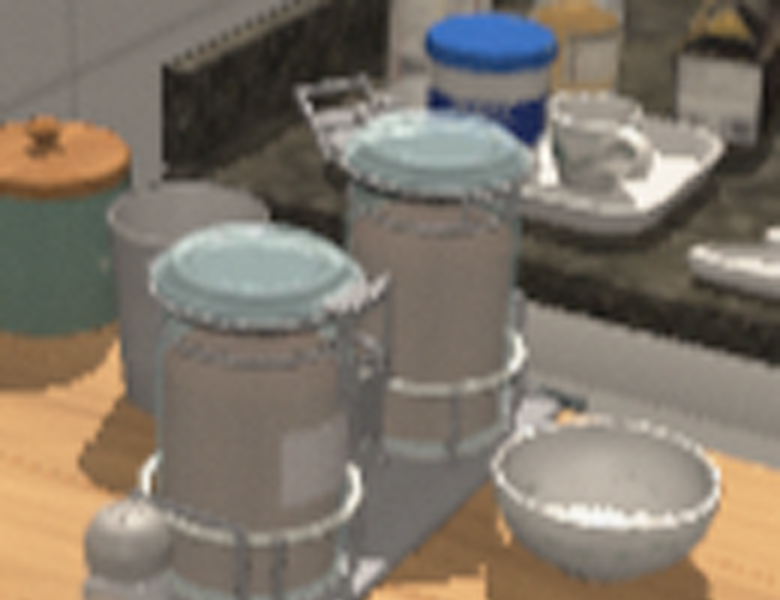

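View pics/t1.png

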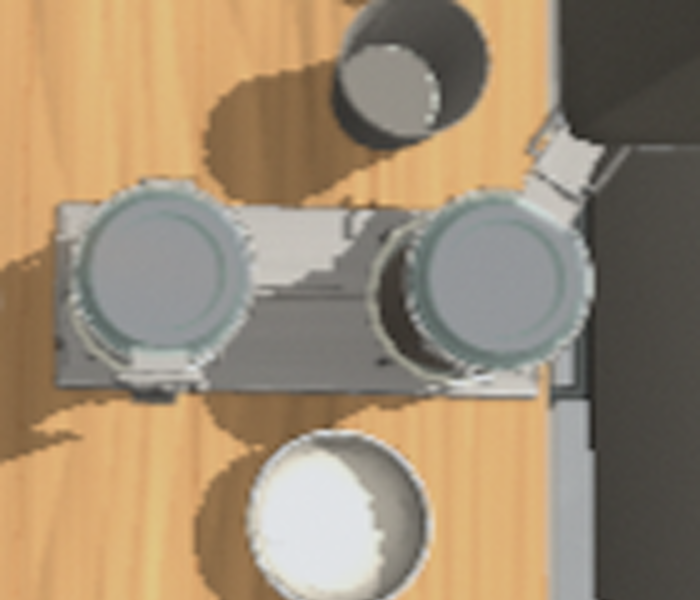

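Side crop: open jar with the bail bar at (300,90)–(365,80), standing up and out. Top crop: lever plate end (568,132)–(605,150), bail bar ends about (558,112) and (632,150), and the clip pointing about 30° right of straight back.

```bash
cat >> h.py <<'E'
def clip(th,ph):  # forward/up coords mm in jar frame
    lp=np.array([55.5,116.]);tip=lp+49*np.array([np.sin(th),-np.cos(th)])+6*np.array([np.cos(th),np.sin(th)])
    bp=lp+14*np.array([np.sin(th-.1),-np.cos(th-.1)]);bar=bp+40.5*np.array([np.sin(ph),np.cos(ph)])
    return lp,tip,bp,bar
def jw(c,yaw,fu,l=0): # yaw: direction of the clip
    return np.array([c[0]+(fu[0]*np.cos(yaw)-l*np.sin(yaw))/1e3,c[1]+(fu[0]*np.sin(yaw)+l*np.cos(yaw))/1e3,.046+fu[1]/1e3])
E
python3 - <<'E'
from h import *
from scipy.optimize import least_squares
np.set_printoptions(precision=3,suppress=True)
S=lambda x,y:np.array([y/6+130,x/6+215]);T=lambda x,y:np.array([y/5+130,x/5+240])
print('bar',tri(S(332,85),T(595,131)))
obs=[('side','b',-19,S(300,90)),('side','b',19,S(365,80)),('top','b',19,T(558,112)),('top','b',-19,T(632,150)),('top','t',12,T(568,132)),('top','t',-12,T(605,150))]
# order of side ends: try both
for sg in(1,-1):
  for th0 in(1.6,2.2,2.6):
    def f(p):
        c=p[:2];_,t,_,b=clip(p[3],p[4]);r=[]
        for cam,k,l,px in obs:
            if cam=='side': l=l*sg
            r+=list(proj(cam,jw(c,p[2],b if k=='b' else t,l))-px)
        return np.r_[r,(p[:2]-[.55,.086])*300]
    r=least_squares(f,[.55,.086,-.55,th0,.5]);print(sg,r.x,r.cost,r.fun.round(1))
E
```

```text
bar (array([0.628, 0.04 , 0.187]), np.float64(0.010099451846335511))
1 [ 0.544  0.081 -0.502  0.954  0.755] 137.8421251798426 [-0.7 13.4  2.9 -8.2 -1.   1.1 -1.  -0.1 -2.2 -2.1 -1.3 -1.4 -1.7 -1.6]
1 [ 0.536  0.084 -0.452  2.28   1.122] 134.19987191477122 [-2.3 11.9  1.5 -9.3 -2.2 -0.1 -2.8 -0.8 -0.4 -0.9  0.5  0.6 -4.1 -0.5]
1 [ 0.536  0.084 -0.452  2.28   1.122] 134.19987183971512 [-2.3 11.9  1.5 -9.3 -2.2 -0.1 -2.8 -0.8 -0.4 -0.9  0.5  0.6 -4.1 -0.5]
-1 [ 0.548  0.086 -0.574  0.946  0.736] 16.363788522320828 [ 1.   2.6  1.   2.9 -1.3  1.5 -0.4 -0.3 -2.4 -1.7 -0.9 -1.3 -0.6 -0. ]
-1 [ 0.54   0.091 -0.532  2.284  1.149] 15.177878406127691 [-0.1  1.5 -0.3  1.6 -2.6  0.7 -2.1 -0.7 -0.7 -0.7  0.9  0.5 -3.1  1.4]
-1 [ 0.54   0.091 -0.532  2.284  1.149] 15.177878408343977 [-0.1  1.5 -0.3  1.6 -2.6  0.7 -2.1 -0.7 -0.7 -0.7  0.9  0.5 -3.1  1.4]
```

```bash
python3 - <<'E'
from h import *
np.set_printoptions(precision=3,suppress=True)
t=capture('top');b=t[0:200,310:512].astype(float)
b=(255*(b/255)**.45).clip(0,255).astype(np.uint8)
cv2.imwrite('pics/t2.png',cv2.resize(b,None,fx=3,fy=3,interpolation=2)[:,:,::-1])
for px in ((105/1.5,608/1.5),(88/1.5,427/1.5),(78/1.5,650/1.5)):
    o,d=ray('side',px)
    for y in(0,-.1,-.2,-.3,-.4,-.5):
        X=o+d*(y-o[1])/d[1];print(np.round(px),X,proj('top',X)*1.5)
E
```

```text
[ 70. 405.] [0.295 0.    0.432] [486.935 635.605]
[ 70. 405.] [ 0.314 -0.1    0.417] [468.031 716.472]
[ 70. 405.] [ 0.333 -0.2    0.402] [450.055 793.366]
[ 70. 405.] [ 0.352 -0.3    0.386] [432.942 866.574]
[ 70. 405.] [ 0.371 -0.4    0.371] [416.629 936.355]
[ 70. 405.] [ 0.39  -0.5    0.356] [ 401.063 1002.943]
[ 59. 285.] [0.621 0.    0.429] [201.591 629.351]
[ 59. 285.] [ 0.672 -0.1    0.413] [164.472 705.728]
[ 59. 285.] [ 0.723 -0.2    0.398] [129.405 777.885]
[ 59. 285.] [ 0.775 -0.3    0.382] [ 96.223 846.161]
[ 59. 285.] [ 0.826 -0.4    0.366] [ 64.779 910.861]
[ 59. 285.] [ 0.877 -0.5    0.35 ] [ 34.94 972.26]
[ 52. 433.] [0.241 0.    0.478] [553.823 657.219]
[ 52. 433.] [ 0.255 -0.1    0.467] [538.263 747.679]
[ 52. 433.] [ 0.269 -0.2    0.456] [523.279 834.787]
[ 52. 433.] [ 0.283 -0.3    0.445] [508.84  918.726]
[ 52. 433.] [ 0.296 -0.4    0.434] [494.917 999.666]
[ 52. 433.] [ 0.31  -0.5    0.424] [ 481.483 1077.765]
```

View pics/t2.png

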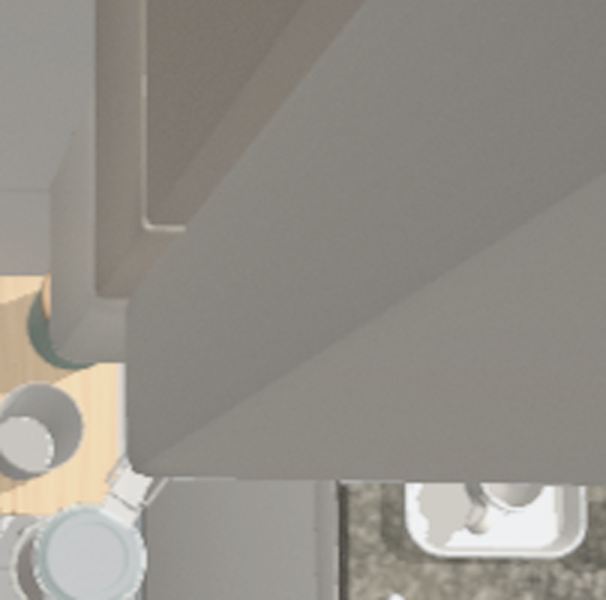

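The brightened top view shows an overhead cupboard or hood whose corner at (353,158) hides the clip's tip. Next I check how low it can be.

```bash
python3 - <<'E'
from h import *
from scipy.optimize import least_squares
np.set_printoptions(precision=3,suppress=True)
for z in(.2,.3,.4,.5,.6,.7,.8):
    X=atz('top',[158,353],z);print(X,proj('side',X))
S=lambda x,y:np.array([y/6+130,x/6+215])
# lever tip/bail from side only: at jar c, stop constraint
for c in((.55,.086),):
  for yaw in(-.45,-.52,-.6):
    for th in(1.5,1.7,1.9,2.1):
      _,t,_,b=clip(th,2.585-th);P=lambda v,l:((proj('side',jw(c,yaw,v,l))-[130,215])*6)[::-1].round()
      print(yaw,th,'bar',P(b,19),P(b,-19),'tip',P(t,12),P(t,-12),'bartop',((proj('top',jw(c,yaw,b,19))-[130,240])*5)[::-1],((proj('top',jw(c,yaw,b,-19))-[130,240])*5)[::-1])
E
```

```text
[0.616 0.056 0.2  ] [142.252 272.982]
[0.599 0.083 0.3  ] [111.742 275.261]
[0.582 0.11  0.4  ] [ 76.789 277.871]
[0.564 0.136 0.5  ] [ 36.346 280.892]
[0.547 0.163 0.6  ] [-10.99  284.427]
[0.53 0.19 0.7 ] [-67.147 288.621]
[0.512 0.217 0.8  ] [-134.842  293.676]
-0.45 1.5 bar [281. 101.] [343.  88.] tip [292. 125.] [331. 116.] bartop [550.5    74.181] [619.898 108.37 ]
-0.45 1.7 bar [286.  85.] [349.  73.] tip [294. 107.] [333.  99.] bartop [551.76   77.894] [621.942 112.476]
-0.45 1.9 bar [294.  73.] [356.  60.] tip [299.  92.] [338.  84.] bartop [550.867  85.397] [621.772 120.352]
-0.45 2.1 bar [303.  64.] [366.  51.] tip [305.  79.] [345.  71.] bartop [547.796  96.475] [619.326 131.764]
-0.52 1.5 bar [292.  98.] [357.  86.] tip [303. 122.] [344. 115.] bartop [564.929  78.923] [631.886 117.787]
-0.52 1.7 bar [297.  82.] [362.  71.] tip [306. 105.] [346.  97.] bartop [565.809  82.4  ] [633.522 121.709]
-0.52 1.9 bar [304.  70.] [369.  59.] tip [310.  89.] [351.  82.] bartop [564.282  89.535] [632.688 129.265]
-0.52 2.1 bar [312.  61.] [378.  50.] tip [315.  77.] [357.  70.] bartop [560.341 100.122] [629.346 140.23 ]
-0.6 1.5 bar [305.  94.] [372.  85.] tip [317. 119.] [359. 113.] bartop [580.995  85.539] [644.766 129.524]
-0.6 1.7 bar [310.  79.] [377.  70.] tip [319. 102.] [361.  96.] bartop [581.462  88.716] [645.951 133.202]
-0.6 1.9 bar [316.  67.] [384.  58.] tip [323.  87.] [365.  81.] bartop [579.242  95.377] [644.387 140.337]
-0.6 2.1 bar [323.  58.] [391.  49.] tip [328.  74.] [371.  68.] bartop [574.35  105.333] [640.059 150.716]
```

```bash
cat >> h.py <<'E'
from scipy.spatial.transform import Rotation as Ro
def down(yawx): # tool z down, tool x at yaw (rad)
    c,s=np.cos(yawx),np.sin(yawx);return np.array([[c,s,0],[s,-c,0],[0,0,-1.]])
def plan(wps,p=None,R=None):
    # wps: (pos,R,n,jaw); linear position, shortest rotation
    if p is None: s=sense();p,R=np.array(s['tcp_pos']),np.array(s['ee_rot'])
    out=[]
    for P,Q,n,jaw in wps:
        for k in range(n):
            f=1/(n-k);d=R.T@(np.array(P)-p)*1e3*f;w=Ro.from_matrix(R.T@Q).as_rotvec()*f
            d=d.round(1);w=w.round(3);out.append([jaw,*d.tolist(),*w.tolist()])
            p=p+R@d/1e3;R=R@Ro.from_rotvec(w).as_matrix()
    for i in range(0,len(out),8):print(str(out[i:i+8]).replace('-0.0,','0,').replace('0.0,','0,').replace(', 0,',',0,'))
    print('end',p.round(4),(R[:,0]).round(3));return p,R
E
python3 - <<'E'
from h import *
a=np.radians([204.3,245,290,325,329.])
plan([([.22,-.35,.30],down(a[1]),6,87),([.36,-.05,.30],down(a[2]),8,87),([.50,.0,.29],down(a[3]-.0),5,87),([.62,.043,.28],down(a[4]),4,87)])
E
```

```text
[[87, -9.4, 35.9, -11.6,0, 0, -0.118], [87, -13.6, 34.5, -11.6,0, 0, -0.119], [87, -17.6, 32.7, -11.6,0, 0, -0.118], [87, -21.3, 30.4, -11.5,0, 0, -0.119], [87, -24.8, 27.7, -11.6,0, 0, -0.118], [87, -27.9, 24.5, -11.5,0, 0, -0.119], [87, -41.4,0, 0,0, 0, -0.098], [87, -41.2, -4.1,0, 0,0, -0.098]]
[[87, -40.6, -8.1,0, 0,0, -0.098], [87, -39.6, -12.0,0, 0,0, -0.098], [87, -38.2, -15.8,0, 0,0, -0.098], [87, -36.5, -19.5,0, 0,0, -0.098], [87, -34.4, -23.0,0, 0,0, -0.099], [87, -32.0, -26.2,0, 0,0, -0.098], [87, 0.2, -29.7, 2.0,0, 0, -0.122], [87, 3.8, -29.5, 2.0,0, 0, -0.122]]
[[87, 7.4, -28.8, 2.0,0, 0, -0.122], [87, 10.8, -27.7, 2.0,0, 0, -0.122], [87, 14.1, -26.2, 2.0,0, 0, -0.123], [87, 18.4, -26.0, 2.5,0, 0, -0.017], [87, 18.9, -25.7, 2.5,0, 0, -0.018], [87, 19.3, -25.4, 2.5,0, 0, -0.017], [87, 19.7, -25.0, 2.5,0, 0, -0.018]]
end [0.62  0.043 0.28 ] [ 0.857 -0.515 -0.   ]
```

Emit:
arm_command --pt "87 -9.4 35.9 -11.6 0 0 -0.118" --pt "87 -13.6 34.5 -11.6 0 0 -0.119" --pt "87 -17.6 32.7 -11.6 0 0 -0.118" --pt "87 -21.3 30.4 -11.5 0 0 -0.119" --pt "87 -24.8 27.7 -11.6 0 0 -0.118" --pt "87 -27.9 24.5 -11.5 0 0 -0.119" --pt "87 -41.4 0 0 0 0 -0.098" --pt "87 -41.2 -4.1 0 0 0 -0.098"

```text
time_s: 2.45
tcp_pos: [0.2548, -0.2738, 0.3008]
ee_rot: [[-0.235, -0.972, 0.003], [-0.972, 0.235, -0.001], [0.0, -0.003, -1.0]]
wrist_force: [1.8, 0.6, -0.6]
gripper_width: 1.001
gripper_force: 0.0
```

Emit:
arm_command --pt "87 -40.6 -8.1 0 0 0 -0.098" --pt "87 -39.6 -12.0 0 0 0 -0.098" --pt "87 -38.2 -15.8 0 0 0 -0.098" --pt "87 -36.5 -19.5 0 0 0 -0.098" --pt "87 -34.4 -23.0 0 0 0 -0.099" --pt "87 -32.0 -26.2 0 0 0 -0.098" --pt "87 0.2 -29.7 2.0 0 0 -0.122" --pt "87 3.8 -29.5 2.0 0 0 -0.122"

```text
time_s: 3.25
tcp_pos: [0.4168, -0.0284, 0.2965]
ee_rot: [[0.566, -0.825, 0.002], [-0.825, -0.566, 0.0], [0.001, -0.002, -1.0]]
wrist_force: [0.4, -0.4, -0.3]
gripper_width: 1.0
gripper_force: 0.0
```

Emit:
arm_command --pt "87 7.4 -28.8 2.0 0 0 -0.122" --pt "87 10.8 -27.7 2.0 0 0 -0.122" --pt "87 14.1 -26.2 2.0 0 0 -0.123" --pt "87 18.4 -26.0 2.5 0 0 -0.017" --pt "87 18.9 -25.7 2.5 0 0 -0.018" --pt "87 19.3 -25.4 2.5 0 0 -0.017" --pt "87 19.7 -25.0 2.5 0 0 -0.018"

```text
time_s: 3.95
tcp_pos: [0.6212, 0.0434, 0.2798]
ee_rot: [[0.858, -0.514, 0.0], [-0.514, -0.858, -0.0], [0.0, 0.0, -1.0]]
wrist_force: [-0.6, -0.3, 0.4]
gripper_width: 1.0
gripper_force: 0.0
```

Emit:
arm_command --pt "87 0 0 25 0 0 0" --pt "87 0 0 20 0 0 0" --pt "87 0 0 20 0 0 0" --pt "87 0 0 15 0 0 0" --pt "87 0 0 15 0 0 0" --pt "87 0 0 15 0 0 0" --pt "87 0 0 12 0 0 0" --pt "87 0 0 0 0 0 0"

```text
time_s: 4.75
tcp_pos: [0.6188, 0.0427, 0.1559]
ee_rot: [[0.857, -0.515, -0.004], [-0.515, -0.857, -0.001], [-0.003, 0.003, -1.0]]
wrist_force: [-0.5, 0.2, 0.9]
gripper_width: 1.001
gripper_force: 0.0
```

```bash
python3 - <<'E'
from h import *
s=capture('side');cv2.imwrite('pics/s2.png',cv2.resize(s[110:220,215:345],None,fx=5,fy=5,interpolation=2)[:,:,::-1])
c=np.array([.55,.086])
p=[];a0=np.radians(-31)
# orbit
ps=[]
n=24;tot=np.radians(-148)
plan([([*(c+.085*np.array([np.cos(a0+tot*k/n),np.sin(a0+tot*k/n)])),.158],down(a0+tot*k/n),1,60) for k in range(n+1)])
E
```

```text
[[60, 3.0, -1.1, -0.7, 0.001, 0.001, 0.0], [60, -0.5, 9.1,0, 0,0, 0.108], [60, -0.5, 9.1,0, 0,0, 0.108], [60, -0.4, 9.2,0, 0,0, 0.107], [60, -0.5, 9.1,0, 0,0, 0.108], [60, -0.5, 9.1,0, 0,0, 0.107], [60, -0.5, 9.2,0, 0,0, 0.108], [60, -0.5, 9.1,0, 0,0, 0.108]]
[[60, -0.5, 9.1,0, 0,0, 0.107], [60, -0.5, 9.2,0, 0,0, 0.108], [60, -0.5, 9.1,0, 0,0, 0.108], [60, -0.5, 9.1,0, 0,0, 0.107], [60, -0.5, 9.2,0, 0,0, 0.108], [60, -0.5, 9.1,0, 0,0, 0.108], [60, -0.5, 9.1,0, 0,0, 0.107], [60, -0.4, 9.1,0, 0,0, 0.108]]
[[60, -0.5, 9.2,0, 0,0, 0.107], [60, -0.5, 9.1,0, 0,0, 0.108], [60, -0.5, 9.1,0, 0,0, 0.108], [60, -0.5, 9.2,0, 0,0, 0.107], [60, -0.5, 9.1,0, 0,0, 0.108], [60, -0.5, 9.1,0, 0,0, 0.108], [60, -0.5, 9.2,0, 0,0, 0.107], [60, -0.5, 9.1,0, 0,0, 0.108]]
[[60, -0.5, 9.1,0, 0,0, 0.107]]
end [0.465  0.0845 0.158 ] [-1.    -0.018  0.   ]
```

View pics/s2.png

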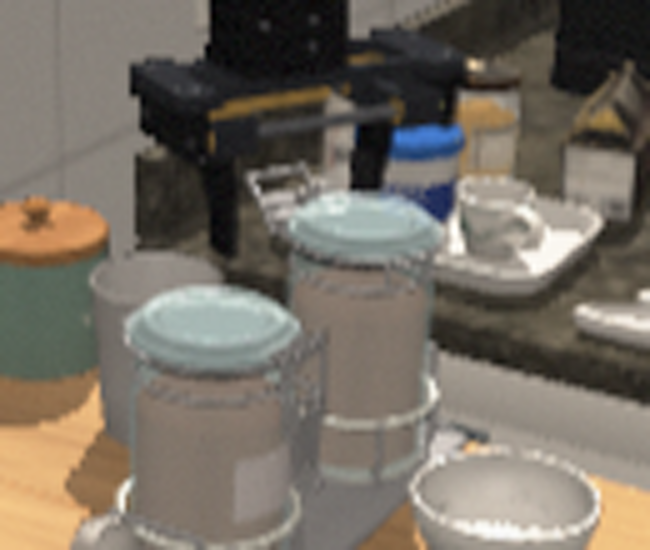

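The fingers at (220,230) and (370,170) straddle the clip with clearance. Now orbiting.

Emit:
arm_command --pt "60 3 0 0 0 0 0" --pt "60 -0.5 9.1 0 0 0 0.108" --pt "60 -0.5 9.1 0 0 0 0.108" --pt "60 -0.5 9.1 0 0 0 0.108" --pt "60 -0.5 9.1 0 0 0 0.108" --pt "60 -0.5 9.1 0 0 0 0.108" --pt "60 -0.5 9.1 0 0 0 0.108" --pt "60 -0.5 9.1 0 0 0 0.108"

```text
time_s: 5.6
tcp_pos: [0.5736, 0.0034, 0.1593]
ee_rot: [[0.266, -0.964, 0.003], [-0.964, -0.266, 0.0], [0.0, -0.003, -1.0]]
wrist_force: [0.1, 0.3, -0.0]
gripper_width: 0.688
gripper_force: 0.1
```

Emit:
arm_command --pt "60 -0.5 9.1 0 0 0 0.107" --pt "60 -0.5 9.1 0 0 0 0.107" --pt "60 -0.5 9.1 0 0 0 0.107" --pt "60 -0.5 9.1 0 0 0 0.107" --pt "60 -0.5 9.1 0 0 0 0.108" --pt "60 -0.5 9.1 0 0 0 0.108" --pt "60 -0.5 9.1 0 0 0 0.108" --pt "60 -0.5 9.1 0 0 0 0.108"

```text
time_s: 6.4
tcp_pos: [0.5037, 0.0148, 0.1593]
ee_rot: [[-0.557, -0.831, 0.003], [-0.831, 0.557, 0.001], [-0.002, -0.002, -1.0]]
wrist_force: [0.1, -0.0, -0.7]
gripper_width: 0.688
gripper_force: 0.1
```

```bash
python3 - <<'E'
from h import *
s=capture('side');cv2.imwrite('pics/s3.png',cv2.resize(s[110:220,215:345],None,fx=5,fy=5,interpolation=2)[:,:,::-1])
c=np.array([.55,.086]);x=np.array(sense()['ee_rot'])[:,0];p=np.array(sense()['tcp_pos']);print(np.degrees(np.arctan2(x[1],x[0])),p, np.linalg.norm(p[:2]-c),np.degrees(np.arctan2(*(p[:2]-c)[::-1])))
print(find_in('jar_label','side')[:2])
E
```

```text
-123.9892875527293 [0.50246186 0.01511167 0.15916855] 0.08535238685978982 -123.84604360443056
[{'location': [172.9, 288.4], 'p': 0.69}]
```

View pics/s3.png

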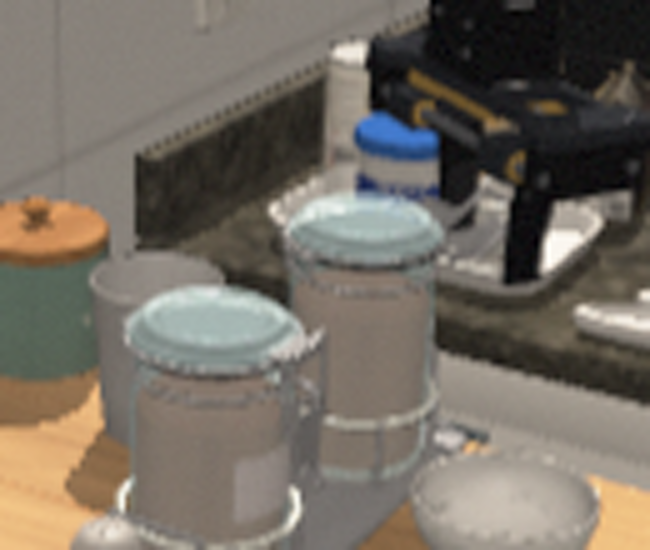

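Emit:
arm_command --pt "60 -0.5 9.1 0 0 0 0.107" --pt "60 -0.5 9.1 0 0 0 0.107" --pt "60 -0.5 9.1 0 0 0 0.107" --pt "60 -0.5 9.1 0 0 0 0.107" --pt "60 -0.5 9.1 0 0 0 0.107" --pt "60 -0.5 9.1 0 0 0 0.107" --pt "60 -0.5 9.1 0 0 0 0.107" --pt "60 -0.5 9.1 0 0 0 0.107"

```text
time_s: 7.3
tcp_pos: [0.4666, 0.0752, 0.1588]
ee_rot: [[-0.992, -0.127, 0.002], [-0.127, 0.992, 0.001], [-0.002, 0.0, -1.0]]
wrist_force: [-1.2, 0.1, 0.3]
gripper_width: 0.692
gripper_force: 0.1
```

Emit:
arm_command --pt "60 -0.5 9.1 0 0 0 0.107" --pt "46 0 0 0 0 0 0" --pt "46 0 0 0 0 0 0" --pt "46 0 0 0 0 0 0" --pt "45 0 0 0 0 0 0"

```text
time_s: 7.8
tcp_pos: [0.4653, 0.0834, 0.1581]
ee_rot: [[-1.0, -0.023, 0.0], [-0.023, 1.0, -0.0], [-0.0, -0.0, -1.0]]
wrist_force: [1.0, -0.5, -0.2]
gripper_width: 0.527
gripper_force: 0.1
```

```bash
python3 - <<'E'
from h import *
s=capture('side');t=capture('top');a=cv2.resize(s[120:220,245:345],None,fx=4,fy=4,interpolation=2);b=cv2.resize(t[140:240,260:360],None,fx=4,fy=4,interpolation=2)
cv2.imwrite('pics/s4.png',np.hstack([a,b])[:,:,::-1])
st=sense();print(st['tcp_pos'],st['ee_rot'],st['gripper_width'],st['wrist_force'])
for n in('jar_label','done_label','jar_keeper','bail_bar','lever_tip'):
    for c in('side','top'):print(n,c,find_in(n,c)[:2])
E
```

```text
[0.46521587 0.08352155 0.1580081 ] [[-9.99755065e-01 -2.21316004e-02  4.84959051e-05]
 [-2.21316020e-02  9.99755066e-01 -3.22093638e-05]
 [-4.77711820e-05 -3.32747666e-05 -9.99999998e-01]] 0.5242590513187331 [-0.71008822  0.78494047  0.63025976]
jar_label side [{'location': [172.8, 286.6], 'p': 0.69}]
jar_label top [{'location': [187.5, 338.7], 'p': 0.71}]
done_label side [{'location': [198.8, 259.6], 'p': 0.93}]
done_label top [{'location': [182.8, 269.1], 'p': 0.81}, {'location': [228.3, 300.5], 'p': 0.64}]
jar_keeper side [{'location': [155.2, 286.7], 'p': 0.82}]
jar_keeper top [{'location': [184.2, 339.7], 'p': 0.66}, {'location': [189.9, 341.2], 'p': 0.45}]
bail_bar side []
bail_bar top []
lever_tip side [{'location': [172.8, 288.7], 'p': 0.69}]
lever_tip top [{'location': [225.6, 302.0], 'p': 0.31}]
```

View pics/s4.png

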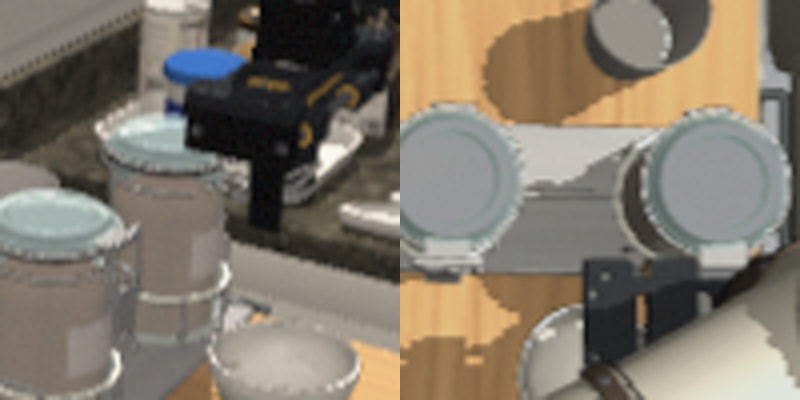

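The label now shows at (207,250) in the left half, like the neighbour's, and the keeper at (720,258) in the right half points straight to the front. Lift off and measure the clip.

Emit:
arm_command --pt "60 0 0 0 0 0 0" --pt "65 0 0 0 0 0 0" --pt "65 0 0 -25 0 0 0" --pt "65 0 0 -30 0 0 0" --pt "30 30 0 -30 0 0 0" --pt "0 40 0 0 0 0 0" --pt "0 20 0 0 0 0 0" --pt "0 0 0 0 0 0 0"

```text
time_s: 9.2
tcp_pos: [0.3731, 0.0814, 0.2435]
ee_rot: [[-1.0, -0.023, 0.001], [-0.023, 1.0, 0.001], [-0.001, 0.001, -1.0]]
wrist_force: [-0.1, 0.0, 0.6]
gripper_width: 0.472
gripper_force: 0.0
```

```bash
python3 - <<'E'
from h import *
s=capture('side');cv2.imwrite('pics/s5.png',cv2.resize(s[125:200,255:325],None,fx=8,fy=8,interpolation=2)[:,:,::-1])
t=capture('top');st=sense();print(st['tcp_pos'],st['gripper_width'])
for yaw in(-3.12,-3.2):
  for th in(1.4,1.57,1.75,1.95):
    _,tt,_,b=clip(th,2.585-th);P=lambda v,l:((proj('side',jw((.55,.086),yaw,v,l))-[125,255])*8)[::-1].round()
    print(yaw,th,'bar',P(b,19),P(b,-19),'tip',P(tt,12),P(tt,-12),'bp',P(clip(th,0)[2],-19),'keeper',P([51,144],14),P([51,144],-14))
E
```

```text
[0.37550394 0.08210783 0.24342505] 0.38029818357693224
-3.12 1.4 bar [567. 315.] [526. 353.] tip [551. 358.] [525. 382.] bp [419. 370.] keeper [416. 242.] [383. 268.]
-3.12 1.57 bar [562. 291.] [521. 328.] tip [553. 336.] [527. 359.] bp [420. 364.] keeper [416. 242.] [383. 268.]
-3.12 1.75 bar [553. 266.] [511. 302.] tip [550. 311.] [524. 335.] bp [421. 357.] keeper [416. 242.] [383. 268.]
-3.12 1.95 bar [537. 240.] [495. 275.] tip [542. 284.] [516. 307.] bp [420. 349.] keeper [416. 242.] [383. 268.]
-3.2 1.4 bar [561. 324.] [511. 360.] tip [544. 367.] [512. 390.] bp [407. 374.] keeper [414. 247.] [375. 271.]
-3.2 1.57 bar [557. 300.] [506. 335.] tip [545. 344.] [514. 367.] bp [409. 368.] keeper [414. 247.] [375. 271.]
-3.2 1.75 bar [548. 274.] [497. 308.] tip [543. 319.] [511. 342.] bp [410. 361.] keeper [414. 247.] [375. 271.]
-3.2 1.95 bar [533. 247.] [481. 281.] tip [535. 292.] [503. 314.] bp [409. 353.] keeper [414. 247.] [375. 271.]
```

View pics/s5.png

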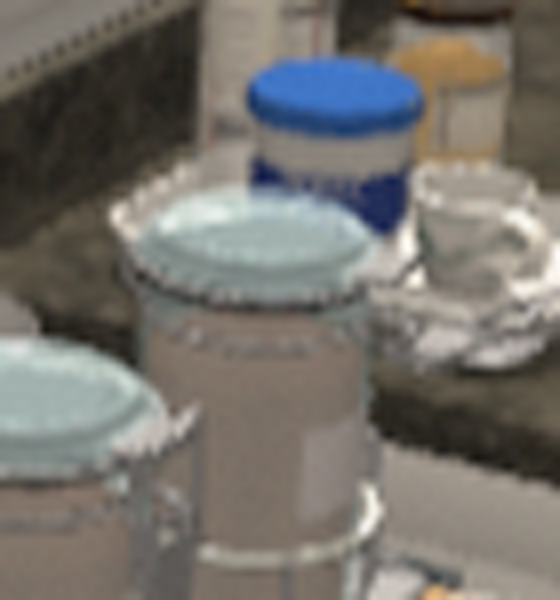

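The lever is about straight out (white plate at 430–540, 320–370), with the bail bar leaning forward at about (520,310). First close the fingers and lower them in front of the bar, then push it back over the lid.

Emit:
arm_command --pt "0 0 0 0 0 0 0" --pt "0 0 1.5 15 0 0 0" --pt "0 0 0 20 0 0 0" --pt "0 -15 0 22 0 0 0" --pt "0 -15 0 0 0 0 0" --pt "0 -8 0 0 0 0 0" --pt "0 -8 0 0 0 0 0" --pt "0 -8 0 0 0 0 0"

```text
time_s: 10.1
tcp_pos: [0.4304, 0.0848, 0.1867]
ee_rot: [[-1.0, -0.021, 0.001], [-0.021, 1.0, 0.001], [-0.001, 0.001, -1.0]]
wrist_force: [-0.2, -0.7, 0.7]
gripper_width: 0.007
gripper_force: 0.0
```

Emit:
arm_command --pt "0 -8 0 0 0 0 0" --pt "0 -8 0 0 0 0 0" --pt "0 -8 0 0 0 0 0" --pt "0 -8 0 0 0 0 0" --pt "0 0 0 0 0 0 0"

```text
time_s: 10.6
tcp_pos: [0.4625, 0.0855, 0.186]
ee_rot: [[-1.0, -0.021, 0.001], [-0.021, 1.0, 0.0], [-0.001, 0.0, -1.0]]
wrist_force: [-0.3, 0.3, -0.5]
gripper_width: 0.006
gripper_force: 0.0
```

```bash
python3 - <<'E'
from h import *
s=capture('side');t=capture('top')
a=cv2.resize(s[120:195,250:325],None,fx=8,fy=8,interpolation=2)[:600,:400*2]
cv2.imwrite('pics/s6.png',a[:,:,::-1]);st=sense();print(st['tcp_pos'],st['gripper_width'],st['wrist_force'])
for n in('bail_bar','jar_bail','lever_tip','jar_lever','jar_keeper'):print(n,find_in(n,'side')[:2],find_in(n,'top')[:2])
E
```

```text
[0.46122474 0.0852254  0.18578228] 0.007817283462572723 [ 0.02427977 -0.67281134  0.53604754]
bail_bar [] []
jar_bail [] [{'location': [184.3, 338.0], 'p': 0.51}]
lever_tip [{'location': [170.6, 311.5], 'p': 0.47}] []
jar_lever [{'location': [196.4, 260.8], 'p': 0.74}, {'location': [171.1, 312.4], 'p': 0.58}] []
jar_keeper [{'location': [154.0, 290.5], 'p': 0.59}] [{'location': [184.3, 340.6], 'p': 0.81}, {'location': [186.4, 229.7], 'p': 0.49}]
```

Emit:
arm_command --pt "0 -6 0 0 0 0 0" --pt "0 -6 0 0 0 0 0" --pt "0 -6 0 0 0 0 0" --pt "0 -4 0 0 0 0 0" --pt "0 0 0 0 0 0 0" --pt "0 15 0 0 0 0 0" --pt "0 30 0 0 0 0 0" --pt "0 35 0 -10 0 0 0"

```text
time_s: 12.0
tcp_pos: [0.402, 0.0835, 0.1947]
ee_rot: [[-1.0, -0.02, -0.003], [-0.02, 1.0, -0.002], [0.003, -0.002, -1.0]]
wrist_force: [-0.2, 0.3, 0.5]
gripper_width: 0.005
gripper_force: 0.0
```

```bash
python3 - <<'E'
from h import *
s=capture('side');t=capture('top')
a=cv2.resize(s[125:200,255:325],None,fx=8,fy=8,interpolation=2);b=cv2.resize(t[165:225,320:360],None,fx=6,fy=10,interpolation=2)
cv2.imwrite('pics/s7.png',np.hstack([a,b])[:,:800,::-1])
print(sense()['tcp_pos'],sense()['time_s'])
E
```

```text
[0.40029174 0.08324085 0.19669941] 12.1
```

View pics/s7.png

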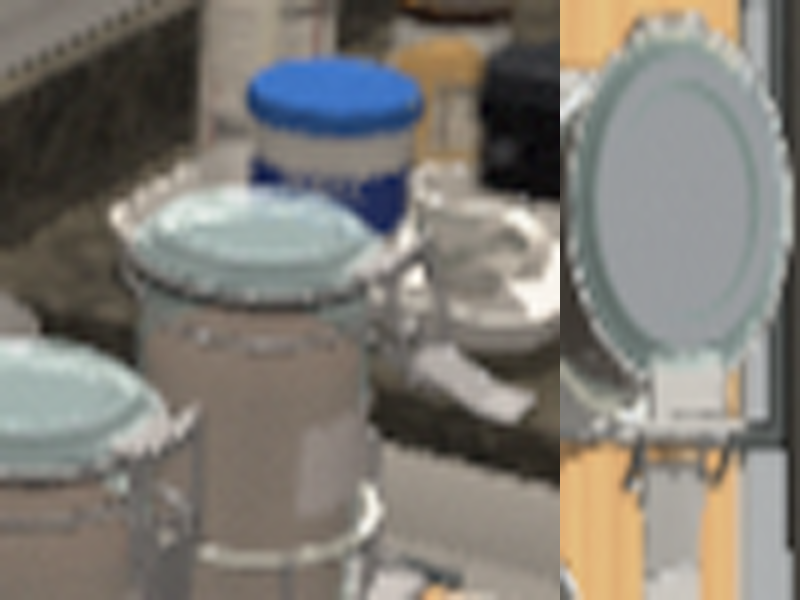

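The bail now stands up near the lip (side wire (440,330)→(430,240); in the top inset the bar is at y≈430). The lever has sagged a little, with its tip at (525,400). Compare with the model.

```bash
python3 - <<'E'
from h import *
np.set_printoptions(precision=0,suppress=True)
c=(.55,.086);yaw=np.radians(-178.7)
P=lambda v,l:((proj('side',jw(c,yaw,v,l))-[125,255])*8)[::-1]
def T(v,l):
    q=proj('top',jw(c,yaw,v,l))-[165,320];return np.array([560+q[1]*6,q[0]*10])
for th in(1.0,1.15,1.3,1.45):
    t=clip(th,0)[1];print(th,'tip',P(t,12),P(t,-12),T(t,12),T(t,-12),'bp',P(clip(th,0)[2],19),P(clip(th,0)[2],-19),T(clip(th,0)[2],19))
for f,z in((48,150),(51,144),(54,147.2),(58,148)):print(f,z,P([f,z],19),P([f,z],-19),T([f,z],19),T([f,z],-19))
print('lip',T([55,145],14),T([55,145],-14),'lid front/back',T([44,148],0),T([-44,148],0),'side lip',P([55,145],14),P([55,145],-14))
E
```

```text
1.0 tip [533. 405.] [507. 430.] [684. 614.] [627. 614.] bp [454. 344.] [411. 381.] [706. 481.]
1.15 tip [542. 389.] [516. 413.] [688. 626.] [631. 626.] bp [458. 340.] [414. 377.] [707. 486.]
1.3 tip [548. 371.] [523. 395.] [692. 633.] [634. 633.] bp [460. 336.] [417. 373.] [708. 490.]
1.45 tip [552. 352.] [526. 376.] [696. 636.] [638. 636.] bp [462. 331.] [419. 368.] [709. 492.]
48 150 [415. 220.] [370. 254.] [731. 402.] [636. 402.]
51 144 [422. 238.] [377. 272.] [727. 415.] [633. 416.]
54 147.2 [430. 231.] [386. 265.] [730. 427.] [634. 428.]
58 148 [441. 231.] [397. 266.] [730. 444.] [635. 444.]
lip [716. 432.] [646. 432.] lid front/back [682. 386.] [677.  23.] side lip [427. 242.] [394. 267.]
```

The bar seems to rest on top of the lip because the lever sagged to about 1.15 rad. I tilt the tool 45° and lift the lever from below, so the bail falls clear behind the lip.

Emit:
arm_command --pt "0 0 0 0 0 -0.131 0" --pt "0 0 0 0 0 -0.131 0" --pt "0 0 0 0 0 -0.131 0" --pt "0 0 0 0 0 -0.131 0" --pt "0 0 0 0 0 -0.131 0" --pt "0 0 0 0 0 -0.13 0" --pt "0 0 0 0 0 0 0"

```text
time_s: 12.8
tcp_pos: [0.4309, 0.0798, 0.2541]
ee_rot: [[-0.804, -0.012, 0.595], [-0.018, 1.0, -0.004], [-0.595, -0.014, -0.804]]
wrist_force: [0.4, -0.8, -0.5]
gripper_width: 0.008
gripper_force: 0.0
```

```bash
python3 - <<'E'
from h import *
R=np.array(sense()['ee_rot']);print(sense()['tcp_pos'],R.round(3))
plan([([.410,.0835,.115],R,3,0),([.4476,.0835,.115],R,4,0),([.4476,.0835,.142],R,5,0),([.4476,.0835,.142],R,1,0),([.4476,.0835,.115],R,2,0),([.405,.0835,.115],R,2,0),([.400,.0835,.19],R,3,0)])
E
```

```text
[0.43090081 0.07976846 0.25411899] [[-0.804 -0.012  0.595]
 [-0.018  1.    -0.004]
 [-0.595 -0.014 -0.804]]
[[0, 33.2, 2.0, 33.1,0, 0, 0.0], [0, 33.1, 2.0, 33.1,0, 0, 0.0], [0, 33.2, 1.9, 33.2,0, 0, 0.0], [0, -7.6, -0.1, 5.6,0, 0, 0.0], [0, -7.5, -0.1, 5.6,0, 0, 0.0], [0, -7.6, -0.1, 5.6,0, 0, 0.0], [0, -7.5, -0.1, 5.5,0, 0, 0.0], [0, -3.2, -0.1, -4.3,0, 0, 0.0]]
[[0, -3.2, -0.1, -4.3,0, 0, 0.0], [0, -3.2, -0.1, -4.4,0, 0, 0.0], [0, -3.2,0, -4.3,0, 0, 0.0], [0, -3.3, -0.1, -4.4,0, 0, 0.0], [0,0, 0,0, 0,0, 0.0], [0, 8.0, 0.2, 10.9,0, 0, 0.0], [0, 8.1, 0.2, 10.8,0, 0, 0.0], [0, 17.1, 0.2, -12.7,0, 0, 0.0]]
[[0, 17.1, 0.3, -12.6,0, 0, 0.0], [0, -13.5, -0.3, -21.1,0, 0, 0.0], [0, -13.5, -0.4, -21.1,0, 0, 0.0], [0, -13.6, -0.3, -21.1,0, 0, 0.0]]
end [0.4    0.0835 0.19  ] [-0.804 -0.018 -0.595]
```

```bash
python3 - <<'E'
from station import sense
s=sense();print(s['joints'],s['wrist_force'],s['time_s'])
E
```

```text
[  34.4178176   -13.73507074  -61.12147517   61.47986181  -22.75936653
 -177.36478224] [ 0.44135213 -0.84213394 -0.54495253] 12.8
```

The 45° tilt is out of the arm's range here. I'll go back to vertical, grip the lever by its sides and lift it instead.

```bash
python3 - <<'E'
from h import *
plan([([.44,.0835,.26],down(np.radians(181.2)),6,45)])
E
```

```text
[[45, -1.8, 0.6, 0.1, -0.003, 0.106, -0.001], [45, -1.8, 0.6, -0.1, -0.003, 0.106, -0.001], [45, -1.8, 0.6, -0.3, -0.003, 0.106, -0.001], [45, -1.8, 0.6, -0.4, -0.003, 0.106, -0.0], [45, -1.7, 0.6, -0.6, -0.002, 0.107, -0.001], [45, -1.6, 0.5, -0.9, -0.003, 0.106, -0.0]]
end [0.44   0.0835 0.26  ] [-1.    -0.021 -0.   ]
```

Emit:
arm_command --pt "45 -1.8 0.6 0 0 0.106 0" --pt "45 -1.8 0.6 0 0 0.106 0" --pt "45 -1.8 0.6 0 0 0.106 0" --pt "45 -1.8 0.6 0 0 0.106 0" --pt "45 -1.8 0.6 0 0 0.106 0" --pt "45 -1.8 0.6 -1 0 0.106 0" --pt "45 0 0 0 0 0 0"

```text
time_s: 13.5
tcp_pos: [0.4484, 0.0792, 0.2604]
ee_rot: [[-0.997, 0.004, 0.077], [0.002, 1.0, -0.021], [-0.077, -0.021, -0.997]]
wrist_force: [0.1, -0.0, 0.3]
gripper_width: 0.494
gripper_force: 0.0
```

```bash
python3 - <<'E'
from h import *
s=sense();print(np.round(s['joints'],1),s['tcp_pos'],np.round(s['ee_rot'],3))
# clip points: tip grip at s=42
for th in(1.0,1.15,1.3,1.5):print(th,55.5+42*np.sin(th),162-42*np.cos(th))
t=capture('top')
plan([([.455,.0838,.215],down(np.radians(181.2)),3,45),([.455,.0838,.148],down(np.radians(181.2)),6,45)])
E
```

```text
[  32.9    1.6  -23.2    3.9  -62.1 -124.8] [0.44838129 0.07915195 0.26037502] [[-0.997  0.004  0.077]
 [ 0.002  1.    -0.021]
 [-0.077 -0.021 -0.997]]
1.0 90.84178136193165 139.30730315353813
1.15 93.83608549094188 144.8435274828654
1.3 95.9694437875221 150.76504919776733
1.5 97.39478943737029 159.02903752995647
[[45, -1.6, 2.2, 15.0, -0.008, 0.026, -0.008], [45, -2.0, 2.1, 15.0, -0.008, 0.026, -0.008], [45, -2.4, 2.0, 15.0, -0.007, 0.025, -0.008], [45,0, 0, 11.2,0, 0, 0.0], [45,0, 0, 11.2,0, 0, 0.0], [45,0, 0, 11.1,0, 0, 0.0], [45,0, 0, 11.2,0, 0, 0.0], [45,0, 0, 11.1,0, 0, 0.0]]
[[45,0, 0, 11.2,0, 0, 0.0]]
end [0.455  0.0838 0.148 ] [-1.    -0.021 -0.   ]
```

Emit:
arm_command --pt "45 -1.6 2.2 15 -0.008 0.026 -0.008" --pt "45 -2 2.1 15 -0.008 0.026 -0.008" --pt "45 -2.4 2 15 -0.007 0.025 -0.008" --pt "45 0 0 18 0 0 0" --pt "45 0 0 18 0 0 0" --pt "45 0 0 18 0 0 0" --pt "45 0 0 18 0 0 0" --pt "45 0 0 0 0 0 0"

```text
time_s: 14.35
tcp_pos: [0.4506, 0.0819, 0.1414]
ee_rot: [[-1.0, -0.023, -0.004], [-0.023, 1.0, -0.003], [0.004, -0.003, -1.0]]
wrist_force: [-0.1, 0.1, -0.2]
gripper_width: 0.516
gripper_force: 0.0
```

Emit:
arm_command --pt "30 0 0 0 0 0 0" --pt "26 0 0 0 0 0 0" --pt "20 0 0 0 0 0 0" --pt "20 0 0 0 0 0 0" --pt "20 0 0 0 0 0 0"

```text
time_s: 14.85
tcp_pos: [0.4541, 0.0832, 0.1445]
ee_rot: [[-1.0, -0.023, 0.002], [-0.023, 1.0, 0.0], [-0.002, -0.0, -1.0]]
wrist_force: [-1.2, -0.1, -0.2]
gripper_width: 0.256
gripper_force: 30.0
```

Emit:
arm_command --pt "20 1 0 -3 0 0 0" --pt "20 1 0 -4 0 0 0" --pt "20 0.5 0 -4 0 0 0" --pt "20 0.5 0 -4 0 0 0" --pt "20 0 0 0 0 0 0" --pt "20 0 0 0 0 0 0" --pt "20 0 0 0 0 0 0"

```text
time_s: 15.55
tcp_pos: [0.4503, 0.0828, 0.1586]
ee_rot: [[-1.0, -0.023, 0.0], [-0.023, 1.0, -0.001], [-0.0, -0.001, -1.0]]
wrist_force: [-0.0, -0.6, -4.2]
gripper_width: 0.253
gripper_force: 30.0
```

```bash
python3 - <<'E'
from h import *
np.set_printoptions(precision=1,suppress=True)
s=sense();print(s['tcp_pos'],s['gripper_width'],s['wrist_force'])
im=capture('side');t=capture('top')
old=cv2.cvtColor(cv2.imread('pics/s7.png'),4)
# old side crop back to native
o=cv2.resize(old[:,:560],(70,75),interpolation=cv2.INTER_AREA).astype(int)
n=im[125:200,255:325].astype(int)
d=np.abs(n-o).sum(2)[8:40,30:60];print('side diff rows133+,cols285+');print((d//10).astype(int))
g=t[198:222,326:352].mean(2).astype(int);print('top rows198 cols326');print(g)
E
```

```text
[0.5 0.1 0.2] 0.2527916930518904 [-0.  -0.6 -4.2]
side diff rows133+,cols285+
[[ 0  1  1  0  0  0  1  0  1  0  0  0  0  0  1  0  0  0  1  0  0  0  0  0
   0  0  1  1 19 26]
 [ 0  0  0  1  0  1  0  0  0  1  0  0  0  0  0  0  0  0  0  0  1  1  0  0
   0  0  0  1 22 24]
 [ 1  0  1  0  0  0  1  0  0  0  0  0  0  0  0  1  0  0  0  1  0  0  0  1
   0  0  0  4 20 16]
 [ 1  1  1  0  0  0  0  0  0  0  1  0  1  1  0  0  0  0  0  0  0  0  0  0
   0  2  9 17 19 11]
 [ 0  0  0  1  0  0  0  1  0  1  0  0  0  0  0  0  0  0  0  1  0  0  0  0
   6 13 24 28 25 12]
 [ 1  0  1  0  0  0  0  1  0  1  0  0  1  1  0  0  1  1  1  1  0  0  1  6
  20 25 29 33 26 14]
 [ 0  1  0  0  0  0  0  0  0  1  0  0  0  1  0  0  1  0  0  0  0  2  6 16
  26 26 31 32 27 15]
 [ 0  1  0  0  0  0  0  0  0  0  0  0  1  0  2  4  4  4  3  3  3  9 14 20
  27 26 32 30 20  9]
 [ 0  1  0  0  0  1  0  1  0  0  0  0  0  2  5  7  7 11  9 11 14 15 18 20
  26 24 29 25 17  8]
 [ 0  1  0  0  1  0  0  0  1  0  0  0 12 14 14 12  7 17 19 18 19 18 19 20
  26 26 29 27 21 12]
 [ 1  0  0  0  0  0  0  1  1  0  0  2 25 24 23 18 12 18 18 15 14 16 19 2
[... 3955 characters left out ...]
07 106  93
   57  27  28  28  30  35  53  54]
 [ 69  63  42  45  46  47  46  45  46  47  48  48  47  47  53  59  59  45
   25  26  29  28  28  30  39  54]
 [ 57  59  48  36  37  36  37  36  34  37  37  36  36  35  45  44  20  18
   24  29  28  27  29  31  43  63]
 [ 52  42  38  36  35  34  36  33  34  34  35  35  37  36  38  31  18  23
   27  27  24  27  28  37  55  69]
 [ 56  30  31  36  36  37  37  43  51  52  52  42  34  35  29  21  19  25
   29  27  28  27  30  46  63  74]
 [ 97  23  31  35  35  43  51  54  54  55  54  44  29  33  23  13  23  28
   27  28  27  28  37  56  75  85]
 [104  21  31  35  36  38  40  40  41  40  40  34  25  27  18  19  26  27
   26  28  27  39  63  80  86  90]]
```

The top image shows the bar moved back from row 208 to row 203, now behind the lip on the lid's edge. Release the lever, close the fingers above it, then press down.

Emit:
arm_command --pt "35 0 0 0 0 0 0" --pt "48 0 0 0 0 0 0" --pt "50 0 0 -12 0 0 0" --pt "45 0 0 -20 0 0 0" --pt "0 0 0 -8 0 0 0" --pt "0 -3 0 0 0 0 0" --pt "0 -3 0 0 0 0 0"

```text
time_s: 16.35
tcp_pos: [0.4568, 0.0831, 0.1987]
ee_rot: [[-1.0, -0.023, 0.001], [-0.023, 1.0, -0.0], [-0.001, -0.0, -1.0]]
wrist_force: [0.3, -0.5, 0.5]
gripper_width: 0.327
gripper_force: 0.0
```

```bash
python3 - <<'E'
from h import *
s=sense();print(s['tcp_pos'],s['gripper_width'],s['wrist_force'],s['time_s'])
t=capture('top');g=t[200:214,330:352].mean(2).astype(int);print(g)
R=down(np.radians(181.3))
def C(th,s=44):return [.55-(55.5+s*np.sin(th)+3*np.cos(th)+9.5)/1e3,.0838,(162-s*np.cos(th)+3*np.sin(th)+8)/1e3]
plan([([C(1.7)[0],.0838,.185],R,1,0)]+[(C(th),R,1,0) for th in(1.5,1.4,1.3,1.2,1.1,1.0,.9)])
E
```

```text
[0.45677197 0.08312168 0.19869133] 0.32657384778405624 [ 0.2727893  -0.47424422  0.45773613] 16.35
[[127 116 118 113 123 135 136 136 135 137 139 140 141 153 167 168 152 133
  140 152 177 186]
 [133 147 120 123 131 158 177 176 174 176 177 178 179 184 190 191 175 137
  158 167 147 169]
 [ 89 103 114 102 112 150 162 162 164 169 172 172 173 174 161 146 139 119
  133 131 131 163]
 [ 83  91 131 168 178 181 183 186 188 189 187 188 188 186 185 185 184 183
  187 156 132 164]
 [113 101 102 131 134 126 130 130 130 126 137 148 147 146 136 121 124 121
  120 121 129 164]
 [133 100  97 123 132 155 180 179 180 179 181 183 183 182 181 179 156 105
  113 127 130 164]
 [213 170 112 139 135 165 190 190 190 191 190 191 191 191 190 191 169 117
  133 144 129 164]
 [141 125 101 123 123 134 152 166 175 176 176 178 184 189 190 190 165 117
  146 147  95 103]
 [ 65  67  63  70  72  72  78  88  91  93  93  93 107 126 140 148 122 104
  157 150  94  90]
 [ 54  57  56  58  58  58  57  58  58  58  59  57  59  85 105 101  88 115
  163 148  80  72]
 [ 55  59  60  59  58  59  59  58  60  58  59  58  63  86 102  92  80 100
  121 109  70  44]
 [ 54  59  59  59  59  58  59  59  60  59  59  59  75 101 112 111 110 115
  115  97  51  28]
 [ 53  60  58  58  60  59  57  58  59  59  58  57  76 100 107 108 108 108
   94  55  27  26]
 [ 48  52  52  50  52  49  48  49  48  48  48  46  52  60  64  63  63  58
   43  26  26  28]]
[[0, 15.3, 1.1, 13.3, -0.001, 0.001, 0.0], [0, 0.8,0, 15.1,0, 0, 0.0], [0, -0.2,0, 4.4,0, 0, 0.0], [0, -0.7, -0.1, 4.4,0, 0, 0.0], [0, -1.1,0, 4.2,0, 0, 0.0], [0, -1.5,0, 4.2,0, 0, 0.0], [0, -1.9, -0.1, 3.9,0, 0, 0.0], [0, -2.3,0, 3.8,0, 0, 0.0]]
end [0.4486 0.0838 0.145 ] [-1.    -0.023  0.   ]
```

Bar still at row 203, behind the lip. Press down along the arc.

Emit:
arm_command --pt "0 8 0.5 3 0 0 0" --pt "0 7 0.5 5 0 0 0" --pt "0 0 0 6 0 0 0" --pt "0 0 0 8 0 0 0" --pt "0 0.5 0 6 0 0 0" --pt "0 0 0 4 0 0 0" --pt "0 -0.5 0 4 0 0 0" --pt "0 -1 0 4 0 0 0"

```text
time_s: 17.2
tcp_pos: [0.4428, 0.0838, 0.1586]
ee_rot: [[-1.0, -0.023, 0.001], [-0.023, 1.0, -0.001], [-0.001, -0.001, -1.0]]
wrist_force: [-0.9, -0.9, 0.8]
gripper_width: 0.005
gripper_force: 0.4
```

Emit:
arm_command --pt "0 -1.5 0 4.5 0 0 0" --pt "0 -2 0 4 0 0 0" --pt "0 -2.5 0 4 0 0 0" --pt "0 -2.5 0 3 0 0 0" --pt "0 0 0 0 0 0 0"

```text
time_s: 17.7
tcp_pos: [0.4514, 0.0839, 0.1428]
ee_rot: [[-1.0, -0.023, 0.001], [-0.023, 1.0, -0.001], [-0.0, -0.001, -1.0]]
wrist_force: [-0.4, -1.0, 0.6]
gripper_width: 0.009
gripper_force: 0.1
```

```bash
python3 - <<'E'
from h import *
s=sense();print(s['tcp_pos'],s['gripper_width'],s['wrist_force'],s['time_s'])
t=capture('top');g=t[200:214,330:352].mean(2).astype(int);print(g)
s=capture('side')
for n in('lever_tip','bail_bar','jar_lever'):print(n,find_in(n,'side')[:2])
E
```

```text
[0.45137586 0.08387894 0.14283038] 0.009180784509981147 [-0.41521123 -0.97052404  0.55324569] 17.7
[[141 107 117 114 124 145 153 151 145 144 147 157 173 179 181 176 153 137
  143 143 147 164]
 [138 150 115 119 148 178 183 180 177 178 180 183 189 192 195 188 167 155
  179 163 122 163]
 [ 87  99 130 150 145 176 195 194 193 194 193 194 194 195 196 194 183 160
  163 155 128 163]
 [ 75  86 107 107 114 154 174 175 174 174 161 145 151 155 158 160 152 140
  158 149 131 166]
 [120 113 143 178 181 187 190 189 190 189 187 188 187 188 189 189 187 186
  194 166 131 164]
 [135 103 101 130 134 138 139 123 124 134 147 144 144 140 152 152 127 120
  128 128 131 165]
 [198 142 103 132 132 157 180 177 177 179 181 180 180 180 183 183 146  83
  125 140 130 164]
 [127 102  84  92 102 151 174 173 192 196 202 200 194 195 188 191 165 102
  149 148  97 106]
 [136  96  96  96 102 111 112 114 126 146 151 131 128 130 154 153 102 121
  168 151  95  95]
 [ 93  84  84  93 110  97  86  87  93 100 103  98  88  91 110  94  92 143
  176 150  78  69]
 [ 75  74  73  87 106 104 104 125 151 158 159 160 134 122 133  85  71 104
  112  82  41  37]
 [ 48  54  59  63  69  69  69  79  91  94  93  94  99 120 107  46  32  46
   47  36  29  33]
 [ 57  51  59  60  59  60  59  59  59  58  57  59  93 123  98  21  24  29
   28  29  31  48]
 [ 75  52  60  59  59  59  59  59  59  60  60  60  92 101  60  26  29  33
   35  34  47  60]]
lever_tip [{'location': [171.3, 310.8], 'p': 0.52}]
bail_bar [{'location': [197.0, 257.8], 'p': 0.26}]
jar_lever [{'location': [170.4, 311.5], 'p': 0.58}]
```

The bar is moving forward toward the lip (row 204). I back off, tilt 20° and push the lever in from the front.

Emit:
arm_command --pt "0 5 0 -5 0 0 0" --pt "0 15 0 -5 0 0 0" --pt "0 0 0 0 0 -0.117 0" --pt "0 0 0 0 0 -0.117 0" --pt "0 0 0 0 0 -0.117 0" --pt "0 0 0 0 0 0 0"

```text
time_s: 18.55
tcp_pos: [0.4292, 0.0764, 0.1522]
ee_rot: [[-0.949, -0.02, 0.316], [-0.023, 1.0, -0.007], [-0.316, -0.014, -0.949]]
wrist_force: [-0.6, -1.2, -0.6]
gripper_width: 0.006
gripper_force: 0.0
```

```bash
python3 - <<'E'
from h import *
s=sense();R=np.array(s['ee_rot']);print(s['tcp_pos'],R.round(3),np.round(s['joints'],1),s['time_s'])
t=capture('top');print(t[200:210,330:352].mean(2).astype(int))
plan([([.428,.0835,.1235],R,3,0),([.474,.0841,.1235],R,8,0),([.479,.0842,.1235],R,2,0)])
E
```

```text
[0.42919921 0.07635965 0.1521861 ] [[-0.949 -0.02   0.316]
 [-0.023  1.    -0.007]
 [-0.316 -0.014 -0.949]] [  37.5   -0.2  -52.7   27.4  -25.4 -149.9] 18.55
[[142 113 124 118 132 153 161 158 151 151 152 167 181 185 190 184 160 143
  150 150 155 173]
 [142 157 120 124 156 186 193 189 185 186 189 193 198 201 204 198 175 163
  188 169 129 171]
 [ 92 102 137 158 151 187 203 202 203 202 203 203 203 203 204 202 192 167
  171 162 135 172]
 [ 79  85 108 112 115 158 181 182 182 184 168 151 157 160 163 167 159 146
  164 154 138 173]
 [126 118 149 186 188 195 199 198 199 198 197 196 196 197 197 198 196 195
  202 174 137 173]
 [142 108 108 137 142 147 147 132 129 140 153 152 151 150 146 138 135 127
  133 135 137 172]
 [207 148 109 139 139 166 188 185 186 187 189 189 189 188 189 187 153  86
  132 146 137 172]
 [134 108  88  96 107 160 182 181 200 204 209 209 203 205 197 196 165 108
  157 155 100 110]
 [142 100  99 101 109 116 117 117 128 153 158 137 134 137 162 159 106 128
  177 159 100 100]
 [ 98  89  89  97 111  96  91  91  96 106 108 102  92  96 115  99  97 151
  183 155  87  85]]
[[0, 4.4, 1.9, 9.2, 0.001, 0.001, -0.001], [0, 4.4, 1.9, 9.1, 0.001,0, -0.001], [0, 4.4, 1.9, 9.2, 0.001, 0.001, -0.001], [0, -5.5,0, 1.8,0, 0, 0.0], [0, -5.4,0, 1.8,0, 0, 0.0], [0, -5.5,0, 1.8,0, 0, 0.0], [0, -5.4, -0.1, 1.8,0, 0, 0.0], [0, -5.5,0, 1.8,0, 0, 0.0]]
[[0, -5.4, -0.1, 1.8,0, 0, 0.0], [0, -5.5,0, 1.9,0, 0, 0.0], [0, -5.4, -0.1, 1.8,0, 0, 0.0], [0, -2.4,0, 0.8,0, 0, 0.0], [0, -2.4,0, 0.8,0, 0, 0.0]]
end [0.479  0.0842 0.1235] [-0.949 -0.023 -0.316]
```

Emit:
arm_command --pt "0 2 2.4 7 0 0 0" --pt "0 2 2.4 7 0 0 0" --pt "0 2 2.4 7 0 0 0" --pt "0 1 0 4 0 0 0" --pt "0 0 0 0 0 0 0"

```text
time_s: 19.1
tcp_pos: [0.4369, 0.0871, 0.1288]
ee_rot: [[-0.947, -0.016, 0.321], [-0.018, 1.0, -0.003], [-0.32, -0.008, -0.947]]
wrist_force: [0.3, 0.4, -0.2]
gripper_width: 0.008
gripper_force: 0.0
```

```bash
python3 - <<'E'
from h import *
s=sense();R=np.array(s['ee_rot']);print(s['tcp_pos'],R.round(3),np.round(s['joints'],1),s['time_s'],s['wrist_force'])
plan([([.474,.0841,.1256],R,7,0)])
E
```

```text
[0.43686309 0.08712773 0.12882149] [[-0.947 -0.016  0.321]
 [-0.018  1.    -0.003]
 [-0.32  -0.008 -0.947]] [  36.2    3.   -55.8   35.3  -19.3 -157.5] 19.1 [ 0.34827519  0.37543815 -0.24445573]
[[0, -4.9, -0.5, 2.1,0, 0, 0.0], [0, -4.9, -0.5, 2.1,0, 0, 0.0], [0, -4.9, -0.5, 2.2,0, 0, 0.0], [0, -4.8, -0.5, 2.1,0, 0, 0.0], [0, -4.9, -0.5, 2.2,0, 0, 0.0], [0, -4.8, -0.5, 2.1,0, 0, 0.0], [0, -4.9, -0.6, 2.2,0, 0, 0.0]]
end [0.474  0.0841 0.1256] [-0.947 -0.018 -0.32 ]
```

Emit:
arm_command --pt "0 -5 -0.5 2 0 0 0" --pt "0 -5 -0.5 2 0 0 0" --pt "0 -5 -0.5 2 0 0 0" --pt "0 -5 -0.5 2 0 0 0" --pt "0 -3 -0.5 1 0 0 0"

```text
time_s: 19.6
tcp_pos: [0.4601, 0.0844, 0.1268]
ee_rot: [[-0.948, -0.017, 0.319], [-0.019, 1.0, -0.003], [-0.319, -0.009, -0.948]]
wrist_force: [-2.9, -0.7, -2.8]
gripper_width: 0.004
gripper_force: 1.6
```

Emit:
arm_command --pt "0 -3 0 1 0 0 0" --pt "0 -3 0 1 0 0 0" --pt "0 -3 0 1 0 0 0"

```text
time_s: 19.9
tcp_pos: [0.4699, 0.085, 0.1274]
ee_rot: [[-0.947, -0.018, 0.321], [-0.019, 1.0, -0.002], [-0.32, -0.008, -0.947]]
wrist_force: [-1.8, 0.2, -3.0]
gripper_width: 0.004
gripper_force: 1.3
```

```bash
python3 - <<'E'
from h import *
s=sense();print(s['tcp_pos'],np.round(s['ee_rot'],3),s['time_s'],s['wrist_force'])
t=capture('top');print(t[176:210:1,330:352].mean(2).astype(int)[20:])
E
```

```text
[0.46991245 0.08502924 0.12741387] [[-0.947 -0.018  0.321]
 [-0.019  1.    -0.002]
 [-0.32  -0.008 -0.947]] 19.9 [-1.82590243  0.16003247 -3.00866291]
[[ 99 131 154 130 114 145 182 206 203 201 201 205 210 212 212 211 208 196
  184 201 180 161]
 [ 74  90 101 136 172 159 172 206 207 208 208 208 209 207 208 207 206 204
  181 148 126 159]
 [ 72  73  75  92 106 103 137 172 176 178 181 183 182 178 173 167 178 191
  192 184 163 171]
 [ 82  73  73  86 150 190 194 199 199 198 194 190 184 181 176 170 171 173
  167 156 134 131]
 [ 91 104  96  71  99 120 141 166 163 144 148 171 178 191 200 200 199 186
  139  93 106 142]
 [ 89  94  83  70  78  90 132 176 193 185 172 167 169 179 183 178 178 178
  140  87 131 167]
 [ 86  86  74  73  89  96  98 170 220 212 193 177 172 169 162 152 142 141
  132 110 137 172]
 [ 78  72  69  79  85  89  85 103 128 135 150 167 158 147 139 130 129  99
  132 143 137 172]
 [104  87  73  84  81 101 120 120 117 120 127 154 173 157 123 125 117  89
  151 159 137 173]
 [162 101  99 110  83 114 157 162 153 167 190 197 203 192 142 100  96  98
  157 161 137 172]
 [189 107 113 117  88  86  98  99  97 112 126 128 131 126 134 147 135 144
  175 161 137 171]
 [146 152 145 111  85  91  90  89  90  94  95  96  96 106 163 199 198 187
  179 156 102 110]
 [178 189 176 130  86  94  94  94  94  95  95  96 107 148 196 218 220 205
  180 159  99 100]
 [124 129 120  99  90  93  93  94  93  94  93  95 101 116 129 136 152 174
  183 155  85  86]]
```

```bash
python3 - <<'E'
from h import *
t=capture('top');s=capture('side');np.save('t9.npy',t);np.save('s9.npy',s)
o=cv2.imread('pics/s7.png')[:,:,::-1]
ot=cv2.resize(o[:,560:],(40,60),interpolation=cv2.INTER_AREA)  # top rows165-225 cols320-360
def m(img,tpl,r0,c0,pad=8):
    reg=np.ascontiguousarray(img[r0-pad:r0+tpl.shape[0]+pad,c0-pad:c0+tpl.shape[1]+pad]);r=cv2.matchTemplate(reg,np.ascontiguousarray(tpl),cv2.TM_CCOEFF_NORMED)
    _,v,_,l=cv2.minMaxLoc(r);return v,'drow',l[1]-pad,'dcol',l[0]-pad
print('lid',m(t,ot[2:33,2:40],167,322))
os_=cv2.resize(o[:,:560],(70,75),interpolation=cv2.INTER_AREA)
print('side lid',m(s,os_[22:38,15:44],147,270)); print('label',m(s,os_[50:68,34:48],175,289)); print('ctrl done',m(s,os_[42:70,0:18],167,255))
for n in('jar_label','jar_keeper','lever_tip'):print(n,find_in(n,'side')[:1],find_in(n,'top')[:1])
E
```

```text
lid (0.8748611807823181, 'drow', -5, 'dcol', 1)
side lid (0.841668963432312, 'drow', -1, 'dcol', 0)
label (0.8702894449234009, 'drow', 0, 'dcol', 0)
ctrl done (0.9833235144615173, 'drow', 0, 'dcol', 0)
jar_label [{'location': [171.2, 284.9], 'p': 0.63}] [{'location': [185.3, 338.0], 'p': 0.85}]
jar_keeper [{'location': [153.7, 284.4], 'p': 0.64}] [{'location': [178.2, 338.6], 'p': 0.55}]
lever_tip [] [{'location': [207.4, 340.3], 'p': 0.59}]
```

The jar was tilting back: the finger face lifted the lever's end. Back off gently and let the jar stand again.

Emit:
arm_command --pt "0 3 0 -1 0 0 0" --pt "0 3 0 -1 0 0 0" --pt "0 4 0 -1 0 0 0" --pt "0 6 0 -2 0 0 0" --pt "0 8 0 -3 0 0 0" --pt "0 8 0 -2 0 0 0" --pt "0 0 0 -10 0 0 0" --pt "0 0 0 -15 0 0 0"

```text
time_s: 21.15
tcp_pos: [0.4267, 0.0837, 0.1497]
ee_rot: [[-0.948, -0.017, 0.319], [-0.02, 1.0, -0.004], [-0.318, -0.01, -0.948]]
wrist_force: [1.3, 0.7, -0.3]
gripper_width: 0.006
gripper_force: 0.0
```

```bash
cat >> h.py <<'E'
def m(img,tpl,r0,c0,pad=8):
    reg=np.ascontiguousarray(img[r0-pad:r0+tpl.shape[0]+pad,c0-pad:c0+tpl.shape[1]+pad]);r=cv2.matchTemplate(reg,np.ascontiguousarray(tpl),cv2.TM_CCOEFF_NORMED)
    _,v,_,l=cv2.minMaxLoc(r);return round(v,2),'drow',l[1]-pad,'dcol',l[0]-pad
def look():
    t=capture('top');s=capture('side')
    o=cv2.imread('pics/s7.png')[:,:,::-1]
    ot=cv2.resize(o[:,560:],(40,60),interpolation=cv2.INTER_AREA);os_=cv2.resize(o[:,:560],(70,75),interpolation=cv2.INTER_AREA)
    print('lid',m(t,ot[2:33,2:40],167,322),'sidelid',m(s,os_[22:38,15:44],147,270),'label',m(s,os_[50:68,34:48],175,289))
    return t,s
def upose(f,z,R): # TCP for finger inner corner at jar f (mm), world z (mm)
    tip=np.array([.55-f/1e3,.0845,z/1e3])+R[:,0]*.0095   # corner = tip - 9.5 x_t
    return tip-R[:,2]*.008
def lev(th,s,off=2.): return 55.5+s*np.sin(th)+off*np.cos(th),162-s*np.cos(th)+off*np.sin(th)
E
python3 - <<'E'
from h import *
t,s=look();st=sense();R=np.array(st['ee_rot']);print(st['tcp_pos'],R.round(3),st['time_s'],st['wrist_force'])
print(t[196:212,330:352].mean(2).astype(int))
for n in('lever_tip',):print(n,find_in(n,'side')[:1],find_in(n,'top')[:1])
plan([([upose(*lev(.95,30,12),R)[0],.0845,upose(*lev(.95,30,12),R)[2]],R,3,0)]+[(upose(*lev(th,s),R),R,1,0) for th,s in((.9,30),(.8,30),(.7,32),(.6,34),(.5,36),(.4,38),(.3,40),(.2,42),(.1,43),(0,44))])
E
```

```text
lid (0.96, 'drow', 1, 'dcol', 0) sidelid (0.93, 'drow', 0, 'dcol', 0) label (0.94, 'drow', 0, 'dcol', 0)
[0.42843609 0.085548   0.15202348] [[-0.946 -0.018  0.324]
 [-0.019  1.     0.001]
 [-0.324 -0.005 -0.946]] 21.25 [ 0.54167098 -0.01825103 -0.69822135]
[[151 160 160 160 160 160 159 159 160 161 160 160 160 161 159 155 152 156
  158 160 159 153]
 [124 149 160 160 160 160 159 159 158 158 158 157 156 155 156 157 159 159
  160 159 152 144]
 [107 118 143 158 160 160 159 161 160 160 160 159 159 158 159 158 160 160
  154 143 141 169]
 [112 109 113 124 144 157 159 159 159 160 159 160 160 160 160 159 158 147
  137 140 148 161]
 [122 116 112 113 115 124 138 148 156 159 157 158 159 159 150 137 134 137
  139 148 156 158]
 [123 124 126 117 123 135 143 143 143 144 144 151 169 186 191 191 171 142
  151 151 151 165]
 [136 143 105 124 146 173 187 185 183 185 187 190 193 199 204 205 190 170
  188 171 128 171]
 [ 92 108 145 153 134 175 203 202 202 202 202 202 202 203 204 205 212 191
  171 164 134 173]
 [ 88  96 105 103 123 178 204 203 202 202 186 167 170 175 179 180 171 150
  160 155 137 173]
 [120 
[... 478 characters left out ...]
98 109 113 139 184 194 172 159 127 127 133 125 153 180
  185 156  99 141]
 [114 111  87  70  80  84  86  94 114 118 111 105 108 149 174 175 180 182
  185 161 131 169]]
lever_tip [{'location': [174.1, 308.4], 'p': 0.53}] []
[[0, -8.3, -0.3, -0.1, -0.001, -0.001, 0.0], [0, -8.3, -0.2, -0.1, -0.001, -0.001, 0.0], [0, -8.3, -0.3, -0.1,0, -0.001, 0.0], [0, -3.3, -0.2, 11.0,0, 0, 0.0], [0, -0.9, -0.1, 2.9,0, 0, 0.0], [0, 0.4, 0.1, 3.7,0, 0, 0.0], [0,0, 0, 4.0,0, 0, 0.0], [0, -0.5, -0.1, 4.1,0, 0, 0.0]]
[[0, -1.1,0, 4.2,0, 0, 0.0], [0, -1.6,0, 4.1,0, 0, 0.0], [0, -2.3, -0.1, 4.1,0, 0, 0.0], [0, -3.2,0, 3.0,0, 0, 0.0], [0, -3.6, -0.1, 2.8,0, 0, 0.0]]
end [0.481  0.0843 0.1225] [-0.946 -0.02  -0.324]
```

The jar stands upright again (lid match within 1 px, label unmoved). Now press with the finger's corner on the lever face, sliding downward so the force also bears down.

Emit:
arm_command --pt "0 -8.3 -0.3 0 0 0 0" --pt "0 -8.3 -0.3 0 0 0 0" --pt "0 -8.3 -0.3 0 0 0 0" --pt "0 -3.3 0 11 0 0 0" --pt "0 -1 0 3 0 0 0" --pt "0 0.4 0 3.7 0 0 0" --pt "0 0 0 4 0 0 0" --pt "0 -0.5 0 4.1 0 0 0"

```text
time_s: 22.15
tcp_pos: [0.4641, 0.084, 0.135]
ee_rot: [[-0.947, -0.017, 0.32], [-0.019, 1.0, -0.002], [-0.32, -0.008, -0.947]]
wrist_force: [-0.0, -0.5, 0.1]
gripper_width: 0.002
gripper_force: 0.0
```

```bash
python3 - <<'E'
from h import *
t,s=look();st=sense();R=np.array(st['ee_rot']);print(st['tcp_pos'],st['time_s'],st['wrist_force'])
print(t[200:210,330:352].mean(2).astype(int))
plan([(upose(*lev(th,s),R),R,1,0) for th,s in((.5,36),(.4,38),(.3,40),(.2,42),(.1,43),(0,44))])
E
```

```text
lid (0.96, 'drow', 1, 'dcol', 0) sidelid (0.93, 'drow', 0, 'dcol', 0) label (0.94, 'drow', 0, 'dcol', 0)
[0.46391647 0.0837539  0.13469774] 22.25 [-0.09269585  0.30556955  0.24627957]
[[122 113 112 111 115 124 137 150 155 157 157 158 159 158 150 136 134 137
  139 148 156 158]
 [123 124 125 118 124 135 143 143 142 144 144 151 168 185 190 190 170 142
  150 151 152 165]
 [135 142 106 122 144 172 187 185 183 184 185 188 194 199 204 205 190 169
  189 170 128 171]
 [ 91 108 145 153 133 174 202 202 201 201 202 202 203 202 203 203 212 191
  170 162 135 172]
 [ 88  97 104 104 124 178 202 203 202 202 186 166 170 175 179 181 170 149
  161 155 137 174]
 [120 113 133 164 182 189 194 198 200 201 196 192 193 196 198 197 196 194
  198 169 139 172]
 [193 194 141 159 174 165 156 154 157 161 158 149 140 136 133 130 121 109
  124 127 136 172]
 [141 138 101 151 164 164 190 190 190 192 190 189 187 187 187 186 151  89
  141 148 101 110]
 [143  89  84 122 139 146 170 180 192 195 197 199 206 203 190 200 186 150
  175 160 100 100]
 [ 95  80  81  87 116 129 139 149 146 142 144 155 170 151 114 106 130 165
  183 156  86  86]]
[[0, -0.4, 0.6, -1.1,0, 0, 0.0], [0, -1.1,0, 4.1,0, 0, 0.0], [0, -1.7, -0.1, 4.2,0, 0, 0.0], [0, -2.2,0, 4.0,0, 0, 0.0], [0, -3.3,0, 3.0,0, 0, 0.0], [0, -3.6, -0.1, 2.8,0, 0, 0.0]]
end [0.481  0.0843 0.1225] [-0.947 -0.019 -0.319]
```

Emit:
arm_command --pt "0 -1.2 0 3 0 0 0" --pt "0 -1.7 0 4.2 0 0 0"

```text
time_s: 22.45
tcp_pos: [0.4695, 0.0844, 0.1296]
ee_rot: [[-0.947, -0.018, 0.321], [-0.019, 1.0, -0.001], [-0.321, -0.008, -0.947]]
wrist_force: [-0.2, 1.0, 1.0]
gripper_width: 0.006
gripper_force: 0.5
```

Emit:
arm_command --pt "0 -2.2 0 4 0 0 0" --pt "0 -3.3 0 3 0 0 0"

```text
time_s: 22.65
tcp_pos: [0.4769, 0.0842, 0.1242]
ee_rot: [[-0.947, -0.018, 0.32], [-0.019, 1.0, -0.002], [-0.32, -0.008, -0.947]]
wrist_force: [0.7, 0.6, 1.1]
gripper_width: 0.005
gripper_force: 0.3
```

```bash
python3 - <<'E'
from h import *
t,s=look();st=sense();R=np.array(st['ee_rot']);print(st['tcp_pos'],st['time_s'],st['wrist_force'])
print(t[200:210,330:352].mean(2).astype(int))
E
```

```text
lid (0.97, 'drow', 1, 'dcol', 0) sidelid (0.86, 'drow', 0, 'dcol', -1) label (0.95, 'drow', 0, 'dcol', 0)
[0.47709107 0.08416919 0.12417476] 22.75 [ 0.11653072 -0.30759496  0.28621895]
[[123 116 112 111 114 122 133 143 154 157 157 157 158 157 148 135 133 135
  139 147 157 161]
 [132 121 126 117 121 135 140 140 149 158 154 154 167 185 188 190 170 141
  149 147 152 166]
 [156 171 126 122 144 171 187 184 184 187 187 189 192 200 203 203 189 169
  187 171 130 171]
 [ 99 114 155 172 148 181 201 201 201 201 201 202 202 202 203 203 210 187
  171 162 135 172]
 [ 86  95 116 120 126 178 203 202 202 201 201 186 165 169 174 174 175 157
  156 152 136 172]
 [121 112 130 159 175 189 198 197 196 195 198 198 195 196 197 196 196 194
  194 163 136 171]
 [192 183 123 159 175 172 166 153 153 154 147 147 143 138 135 132 122 110
  128 130 136 171]
 [127 115 107 161 165 165 191 190 190 190 189 188 186 185 186 186 161 121
  151 148  99 110]
 [ 97  66  72 100 123 144 174 190 191 192 196 199 199 193 187 191 198 187
  176 159 100  99]
 [ 85 105  96  80 114 129 140 151 144 140 142 154 165 161 138 112 140 171
  183 155  86  85]]
```

Emit:
arm_command --pt "0 -3 0 1.5 0 0 0" --pt "0 -2 0 0.5 0 0 0" --pt "0 0 0 0 0 0 0"

```text
time_s: 23.05
tcp_pos: [0.4809, 0.0833, 0.1235]
ee_rot: [[-0.948, -0.016, 0.318], [-0.019, 1.0, -0.004], [-0.318, -0.01, -0.948]]
wrist_force: [-6.9, 0.8, 3.1]
gripper_width: 0.003
gripper_force: 3.6
```

```bash
python3 - <<'E'
from h import *
t,s=look();st=sense();R=np.array(st['ee_rot']);print(st['tcp_pos'],st['time_s'],st['wrist_force'])
for n in('lever_tip','jar_lever','bail_bar','jar_bail'):print(n,find_in(n,'side')[:2])
E
```

```text
lid (0.99, 'drow', 0, 'dcol', 0) sidelid (0.83, 'drow', 0, 'dcol', -1) label (0.98, 'drow', 0, 'dcol', 0)
[0.48074971 0.08326179 0.12353068] 23.15 [-5.75253763  0.05518909  3.14839701]
lever_tip [{'location': [171.8, 288.3], 'p': 0.3}]
jar_lever [{'location': [176.5, 286.4], 'p': 0.75}]
bail_bar [{'location': [196.2, 257.5], 'p': 0.7}]
jar_bail []
```

Contact force rises only with the corner at about 58 mm, which is a flat lever. Retreat and check.

Emit:
arm_command --pt "0 2 0 0 0 0 0" --pt "0 6 0 0 0 0 0" --pt "0 12 0 -4 0 0 0" --pt "0 20 0 -10 0 0 0" --pt "0 15 0 -25 0 0 0" --pt "0 10 0 -30 0 0 0" --pt "0 0 0 -30 0 0 0" --pt "0 0 0 0 0 0 0"

```text
time_s: 24.15
tcp_pos: [0.3899, 0.0854, 0.2012]
ee_rot: [[-0.945, -0.02, 0.328], [-0.019, 1.0, 0.005], [-0.328, -0.001, -0.945]]
wrist_force: [0.8, 0.6, 1.1]
gripper_width: 0.01
gripper_force: 0.0
```

```bash
python3 - <<'E'
from h import *
t,s=look();st=sense();print(st['tcp_pos'],st['time_s'],st['wrist_force'])
# compare clip seen from above with the neighbour's
print('jar top');print(t[198:216,328:352].mean(2).astype(int))
print('done top');print(t[196:214,260:284].mean(2).astype(int))
a=cv2.cvtColor(t,cv2.COLOR_RGB2GRAY);print('done->jar clip match',m(a,a[196:214,262:284],199,328))
for n in('lever_tip','jar_lever','bail_bar','jar_keeper','jar_label','bowl','salt','spoon','tumbler','done_label'):print(n,[(x['location'],x['p']) for x in find_in(n,'side')[:2]])
E
```

```text
lid (0.97, 'drow', 0, 'dcol', 0) sidelid (0.96, 'drow', 0, 'dcol', 0) label (0.98, 'drow', 0, 'dcol', 0)
[0.38890219 0.08375542 0.19781083] 24.25 [ 0.56736971 -0.30710803  0.03292028]
jar top
[[118 122 115 112 113 122 143 158 160 160 160 161 160 160 160 160 160 161
  157 146 138 141 153 169]
 [161 114 123 117 113 112 115 123 132 143 154 159 159 158 158 157 146 133
  134 139 141 149 171 198]
 [137 157 134 123 125 119 132 153 153 144 146 148 154 167 181 187 190 191
  172 146 147 155 169 175]
 [ 92  98 150 169 128 123 139 169 191 187 185 186 190 194 198 201 205 206
  189 170 196 180 137 172]
 [ 79  73  96 114 154 170 137 173 204 203 203 204 203 202 203 204 205 205
  200 170 170 165 136 173]
 [ 88  84  88  97 116 122 119 173 204 203 203 188 165 167 170 176 177 181
  163 132 156 152 138 174]
 [134 133 128 118 139 179 185 191 199 198 198 198 196 197 197 199 199 199
  196 192 196 167 138 174]
 [170 164 139  97 105 160 170 152 152 150 149 154 161 162 154 137 135 132
  122 110 131 132 138 172]
 [158 175 151  65 112 153 158 174 191 190 190 190 191 192 190 187 187 186
  153 112 158 154 138 173]
[... 2423 characters left out ...]
46 116 116]
 [172 178 184 180 179 179 177 175 171 166 170 175 176 175 177 185 184 176
  168 164 173 153 116 116]
 [181 183 183 180 179 182 183 182 176 173 181 185 185 184 184 188 185 176
  168 165 172 154 117 115]
 [182 184 183 179 180 182 184 183 177 176 182 185 186 185 185 188 184 177
  168 165 173 175 153 116]]
done->jar clip match (0.65, 'drow', -2, 'dcol', 1)
lever_tip [([172.4, 306.5], 0.46)]
jar_lever [([176.6, 305.5], 0.63)]
bail_bar []
jar_keeper [([155.7, 288.9], 0.87), ([218.5, 277.0], 0.44)]
jar_label [([173.3, 290.4], 0.6)]
bowl [([211.6, 313.9], 0.83)]
salt [([235.0, 238.3], 0.89)]
spoon [([274.4, 296.2], 0.8)]
tumbler [([167.9, 238.9], 0.8)]
done_label [([198.3, 258.5], 0.88)]
```

The numbers suggest the lever is still out and the finger passed under it. Measure its angle from the side image.

```bash
python3 - <<'E'
from h import *
s=capture('side');np.set_printoptions(linewidth=250)
print('rows158.. cols300..');print((s[158:190,298:328].mean(2)).astype(int))
yaw=np.radians(-178.7)
for th in(.4,.6,.8,1.0,1.2,1.4):
    t=clip(th,0)[1];print(th,[proj('side',jw((.549,.086),yaw,v,l)).round(1).tolist() for v,l in((t,12),(t,-12),((55.5,116),12),((55.5,116),-12))])
E
```

```text
rows158.. cols300..
[[181 198 187 184 165 126 170 152 112 164 104 111 109 115 123 130 137 138 147 162 170 170 136 139 154 213 243 244 243 244]
 [177 163 157 155 117 131 161  93 153 223 112 107 120 122 127 127 126 120 116 138 174 153 146 160 173 237 243 243 243 242]
 [146 114 116 112 119 118 108 110 148 209 135 104 111 114 119 119 121 118 118 133 181 217 218 224 227 243 243 242 243 240]
 [122  88 104 132 163 157 152 130 115 155 153 133 128 123 123 117 119 114 117 142 168 225 244 243 243 244 242 243 240 217]
 [ 87  94 106 133 165 161 148 116 121 176 168 167 152 147 142 135 136 136 139 152 154 168 223 243 243 244 242 239 207 146]
 [108 121 104 110 117 116 111  96 115 160 155 168 174 177 182 166 153 152 153 153 153 154 177 244 243 241 223 195 126  93]
 [117 109 113 107 108 118 140 108 118 103 119 138 159 166 171 167 156 173 179 177 177 178 185 226 223 200 145 107  92  68]
 [108 103 106  96  86 110 134 113 145 103 114 114 116 116 117 136 139 161 166 166 164 163 157 158 153 115 106  92  65  50]
 [104 102  96  96  73  80  85 107 129 107 109 116 116 117 116 116 117 117 119 120 118 116 115 11
[... 2570 characters left out ...]
47 149 148 150 152 151 151 153 141 140]
 [111 125 155 236 199 136 137 138 138 138 140 140 139 144 141 143 144 146 144 144 146 147 148 148 150 148 150 149 149 151]
 [109 126 176 237 183 133 135 135 136 136 136 138 139 139 141 140 142 141 142 142 143 144 145 144 145 147 148 150 148 149]]
0.4 [[181.0, 314.6], [184.2, 311.2], [165.2, 307.7], [168.1, 304.3]]
0.6 [[179.9, 317.4], [183.0, 314.1], [165.2, 307.7], [168.1, 304.3]]
0.8 [[178.1, 319.9], [181.2, 316.6], [165.2, 307.7], [168.1, 304.3]]
1.0 [[175.7, 321.9], [178.8, 318.7], [165.2, 307.7], [168.1, 304.3]]
1.2 [[173.0, 323.4], [176.0, 320.2], [165.2, 307.7], [168.1, 304.3]]
1.4 [[169.9, 324.2], [172.9, 321.0], [165.2, 307.7], [168.1, 304.3]]
```

```bash
python3 - <<'E'
from h import *
np.set_printoptions(linewidth=250)
t=capture('top');s=capture('side');g=cv2.cvtColor(t,cv2.COLOR_RGB2GRAY);gs=cv2.cvtColor(s,cv2.COLOR_RGB2GRAY)
def warp(img,cam,fn,U,V):
    P=np.array([[proj(cam,fn(u,v)) for u in U] for v in V],np.float32)
    return cv2.remap(img,P[...,1].copy(),P[...,0].copy(),cv2.INTER_LINEAR)
yaw=np.radians(-178.7)
cj,cd=(.549,.086),(.5475,.250)
for nm,c in(('jar',cj),('done',cd)):
    W=warp(g,'top',lambda l,f:jw(c,yaw,(f,146),l),range(-24,25,3),range(36,72,2))
    print(nm,'top f36.. step2');print(W)
for nm,c in(('jar',cj),('done',cd)):
    W=warp(gs,'side',lambda f,z:jw(c,yaw,(f,z),-19),range(38,104,3),range(156,54,-4))
    print(nm,'side z156.. step-4, f38.. step 3');print(W)
E
```

```text
jar top f36.. step2
[[148 149 126 135 168 181 177 177 182 190 197 201 204 180 174 175 149]
 [123 141 148 142 177 199 198 197 198 201 204 206 206 188 180 179 141]
 [ 95 119 147 135 178 205 205 199 190 192 194 196 195 177 165 168 141]
 [ 98 109 130 134 180 205 204 193 174 175 179 183 184 161 159 161 143]
 [129 125 164 186 191 199 198 198 195 197 198 199 198 193 194 173 145]
 [134 104 144 172 159 158 157 160 167 165 152 146 142 131 135 140 144]
 [138  89 140 162 172 179 179 181 184 182 175 171 167 132 140 152 145]
 [106  78 116 134 170 193 195 197 200 200 198 197 194 170 169 163 125]
 [ 83  76  90 113 151 171 170 182 194 194 191 184 195 205 192 166 104]
 [ 86  81  84 111 121 121 113 136 161 159 152 139 164 199 195 166 100]
 [ 92  76  81  89  79  74  70  96 117 120 116 109 123 164 191 163  87]
 [108  81  82  84  86  89  88 136 172 175 171 167 174 185 194 162 108]
 [132 116 117 118 117 131 140 168 191 193 189 186 191 193 195 164 134]
 [164 162 164 163 159 170 178 187 195 196 192 190 194 196 195 179 159]
 [187 190 194 191 186 190 193 194 195 196 192 189 194 196 195 193 176]
 [191 195 199 1
[... 5607 characters left out ...]
2 109 102 105 119 126 124 125 126 122 120 114 109 108 108 112]
 [132 132 129 121 111 102 106 106 104 112 108 110 113 111 111 110 109 110 111 111 112 112]
 [134 131 129 122 113 108 108 104 104 109 106 110 112 110 110 112 111 111 112 112 112 114]
 [133 130 128 123 132 177 156 108 107 109 111 113 112 110 109 111 112 112 113 113 114 111]
 [132 130 128 124 136 201 218 112 111 111 112 111 111 111 112 111 111 113 115 114 109 102]
 [134 130 127 122 120 172 231 137 113 113 113 111 110 112 110 113 114 114 113 111 102 100]
 [133 129 124 114 117 171 234 139 112 113 111 110 111 113 113 113 113 114 109 102  96 104]
 [131 123 112 107 133 219 203 109 114 111 111 111 113 114 114 114 113 109 100  94 101 104]]
```

```bash
python3 - <<'E'
from h import *
t=capture('top');g=cv2.cvtColor(t,cv2.COLOR_RGB2GRAY);g4=cv2.resize(g,None,fx=4,fy=4,interpolation=cv2.INTER_CUBIC)
def mm(r0,r1,c0,c1,dr=(-4,8)):
    tp=g4[r0*4:r1*4,c0*4:c1*4];R0,C0=(r0+dr[0])*4,(c0+60)*4
    r=cv2.matchTemplate(g4[R0:(r1+dr[1])*4,C0:(c1+76)*4],tp,cv2.TM_CCOEFF_NORMED);_,v,_,l=cv2.minMaxLoc(r);return round(v,3),'drow',(R0+l[1])/4-r0,'dcol',(C0+l[0])/4-c0
print('lid',mm(166,198,254,291));print('lid front half',mm(184,199,256,290));print('clip',mm(200,209,262,284))
p=lambda y:[proj('top',(x,y,.19)) for x in(.50,)]
for r in range(2):
    for c in(272,339):pass
print('bar row profile jar',g4[200*4:211*4:2,336*4:346*4].mean(1).round().astype(int))
print('done',g4[198*4:209*4:2,267*4:277*4].mean(1).round().astype(int))
E
```

```text
lid (0.56, 'drow', 1.0, 'dcol', 66.5)
lid front half (0.761, 'drow', 0.5, 'dcol', 67.25)
clip (0.658, 'drow', 1.5, 'dcol', 67.25)
bar row profile jar [158 172 186 199 206 204 191 185 198 195 164 151 171 195 206 198 176 142
 110 101 126 157]
done [155 152 149 158 176 194 200 202 202 201 204 197 179 173 190 194 175 151
 143 128 109  96]
```

```bash
python3 - <<'E'
from h import *
np.set_printoptions(linewidth=220)
s=capture('side');yaw=np.radians(-178.7)
for nm,c in(('jar',(.549,.086)),('done',(.5465,.250))):
    print(nm)
    for bar in((51.5,142.5),(48.5,142.3),(46.5,141.9)):
        for l in(19,-19):
            print(bar,l,[proj('side',jw(c,yaw,np.array(bar)*k+np.array((54.1,102.1))*(1-k),l)).round(1).tolist() for k in(1,.5,0)])
print('jar rows150 cols294');print(s[150:172,294:313].mean(2).astype(int))
print('done rows170 cols264');print(s[170:196,264:286].mean(2).astype(int))
E
```

```text
jar
(51.5, 142.5) 19 [[155.3, 308.2], [162.1, 308.0], [168.8, 307.9]]
(51.5, 142.5) -19 [[159.7, 302.6], [166.6, 302.5], [173.5, 302.4]]
(48.5, 142.3) 19 [[155.2, 307.2], [162.1, 307.5], [168.8, 307.9]]
(48.5, 142.3) -19 [[159.5, 301.6], [166.5, 302.0], [173.5, 302.4]]
(46.5, 141.9) 19 [[155.2, 306.5], [162.0, 307.2], [168.8, 307.9]]
(46.5, 141.9) -19 [[159.5, 300.9], [166.5, 301.7], [173.5, 302.4]]
done
(51.5, 142.5) 19 [[175.8, 281.3], [183.3, 281.4], [190.7, 281.5]]
(51.5, 142.5) -19 [[181.4, 274.2], [189.1, 274.3], [196.6, 274.4]]
(48.5, 142.3) 19 [[175.6, 280.3], [183.2, 280.9], [190.7, 281.5]]
(48.5, 142.3) -19 [[181.2, 273.1], [189.0, 273.8], [196.6, 274.4]]
(46.5, 141.9) 19 [[175.6, 279.5], [183.2, 280.5], [190.7, 281.5]]
(46.5, 141.9) -19 [[181.1, 272.3], [188.9, 273.4], [196.6, 274.4]]
jar rows150 cols294
[[156 147 137  89  68  66  66  52  56  52  54  74 129 132 169 198 171 164 172]
 [187 184 183 152 110  68  56  57  53  53  52  86 152 124 136 135 141 153 164]
 [194 187 183 185 181 146  70  56  53  52  71 134 170 118 132 134 132 133 137]
 [178 175 174 175 197 192 144  96  5
[... 3153 characters left out ...]
7 105 104 116 108 108 108 119 124  97 105 115 112 114 109 112]
 [108 108 113 117 116 115 111 113 107 116  99 114 107 106 114  88 106 113 113 114 113 112]
 [107 115 112 109 115 112 103 112 105 109  96 109  94  94 108  86 106 115 115 113 111 110]
 [108 117 119 117 115 112 109 102  99 102 105 129 122  99 105  92 105 113 113 113 112 112]
 [120 116 117 117 115 112 109 103 101  97 106 140 125 100  90  89  96 114 111 110 112 113]
 [117 117 118 117 114 112 108 102 103  98 100 109  90  93  93 108 147 164 139 126 115 113]
 [116 117 115 115 113 111 109 101 101  98  97  89  91  89  95 115 157 171 155 153 150 151]
 [116 116 116 114 113 108 105  99  94  99  99  90  89  90  94 104 114 121 133 137 145 142]]
```

```bash
python3 -c "
from station import *
print(finish_job())"
```

```text
the job is handed in; nothing more can be done
None
```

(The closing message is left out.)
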